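Pack the green-marked microscope kit into its foam tray

ROBOT

A 7-joint arm with a two-finger parallel gripper is mounted at the origin on the work surface. World frame = base frame: x ahead of the robot, y to its left, z up, the work surface at z = 0. Lengths are in m, angles in rad, forces in N, time in s.
With the tool pointing down it reaches from about 0.425 to 0.875 m from the base axis. Payload 4.7 kg.
Tool frame: the origin (TCP) lies at the very end of the fingers, on their centre line; the grasp point (between the pads) lies 19 mm behind it; x points along the fingers, y is the direction in which the jaws open and shut, and the axes are right-handed (so a half turn about x gives the same grasp; the last joint's range is limited). The gripper opens to 87 mm and grips with 3 to 60 N. Pads are 19 mm wide; open, the fingers measure 117 mm over their backs; the gripper's body (75 mm by 190 mm) begins 51 mm behind the grasp point.
Start: joints at [-1.162, 0.321, -0.07, 1.45, 0.023, 1.371, -0.057], TCP at [0.25, 0.6, 0.223] pointing down, gripper open.
Joint ranges: [-2.86, 2.86], [-0.3, 2.09], [-1.38, 1.24], [0.06, 2.45], [-1.56, 4.7], [0.09, 2.05], [-2.69, 2.69]. Speed limits (rad/s): [2.57, 2.57, 3.14, 3.14, 3.14, 3.14, 3.14].

INTERFACE

Orientations are given as a rotation vector (axis times angle).
In Python, from bench import ctrl gives the robot as it stands.
- The arm moves only by the tool step_arm, never from a script. Its argument "increments" is one flat list of numbers, 6 for each row, row after row: the shift along the tool's x, y, z in cm, then the turn, a rotation vector about the tool's x, y, z in rad. In form: [tx, ty, tz, ax, ay, az, tx, ty, tz, ax, ay, az, ...]. A call has 1 to 12 rows; each row shifts and turns the commanded pose from where the row before left it, along the tool's axes as they then stand; what a row does not reach is not made up. A row lasts 1/8 s, in which the tool goes at most 62.5 mm and 10.7 degrees, less where a joint would pass 70% of its speed; a pose out of reach is approached as far as the arm can. A call with a gripper value outside its range is refused whole. "fingers" is the opening in per cent of the stroke, from 0 (shut) to 100 (fully open), set as the call begins (left out, the last holds). The fingers move at their own pace and stop on an object; "force" is the grip in N (left out, the last holds). Time passes only in rows, so rows that do not move let the fingers close. It gives the time, the measured TCP pose, the force and the opening at its end, in the units of the state.
- ctrl.get_state(): the state, without advancing time (a new reading comes with each control period).
- ctrl.get_image(name): name is "scene" or "top" or "wrist"; returns the picture (480x640x3 uint8, red, green, blue); there is no depth.
- ctrl.camera_params(name): a dict with "vertical_fov" (degrees; the focal length in pixels is half the picture's height over the tangent of half this angle, whatever the lens; pixels are square), "cx", "cy" (the principal point, pixels), "R" (3x3) and "t" (3): a world point X has camera coordinates R X + t. Camera axes: x right, y down, z forward; pixel columns grow to the right and rows downward; lengths in m; the calibration is good to about 2 mm. A picture is of the moment at which its call begins: read the wrist's pose just before it. camera_params takes no time and is no camera call; for the wrist camera it gives the pose at the moment of the call.
- ctrl.close_job(): hands the job in, once; it reports no verdict.
Trained networks look in the newest picture that a camera, given by its name, has taken for a name from the list of things; names that differ only in an ending like _2 or _b are one class to them, and where a whole thing is asked for, a point or a joint stands for the part that bears it (a point fixed in the world has none). Each returns a list of dicts, best first, with "score" (0 to 1); they miss things now and then, are a little off and sometimes report something else, mostly with a low value. They report only what shows in the picture. A call takes as long as a camera call. They do not tell look-alikes from the thing itself.
- ctrl.search_frame(camera, name): "xyz" ([x, y, z] in m, in the coordinates of the camera as it stood for that picture, good to about 4 mm: the middle of the surface that is visible of it).
- ctrl.silhouettes(camera, name): "pixels" (480x640 bool, what is visible of it).
- ctrl.spot_point(camera, name): "xyz" ([x, y, z] in m, in the coordinates of the camera as it stood for that picture, good to about 4 mm: a listed point, or the origin of a listed thing).
The state is a dict: "time": time; "joint_positions": joint angles; "qd": joint speeds; "joint_torque": joint torques, N m; "position": TCP position; "tool_rot": TCP orientation; "ft_force": force on the tool from outside, world axes, zero at the start; "torque": the same for the moment, N m; "grip_width": opening from 0.0 (shut) to 1.0 (fully open).
Only numpy, scipy, OpenCV 4.12 (cv2) and the standard library are available. Lean on these libraries where they do the work, as an engineer would, in place of code of your own. Each camera call takes 0.05 s, during which the arm holds its last target.

TASK

Pack the green-marked microscope kit into the foam tray: stand the two green-ringed eyepieces upright in the two small round wells, the green-ringed lens in the large round well, and lay the green-striped calibration case flat in the rectangular well, each resting on the floor of its well. Set the parts down, do not drop them, and leave the orange-ringed eyepiece and lens, which belong to another microscope, standing where they are.

Things in the scene. Friction and masses are not known exactly. Their poses are not given: they have to be found in the camera images.
- green_eyepiece_1_center (a point): One of two alike, to be packed: eyepiece standing on its steel tube, 60 mm tall: tube dia. 30 for the lowest 22 mm, then a black knurled barrel dia. 44 up to 46 mm with a ring of green on its top shoulder (42 to 50 mm up, seen from above as a ring), then a black eyecup dia. 31; about 150 g. Point: on its axis, half-way up (30 mm above its foot); z is its axis, up
- green_eyepiece_2_center (a point): The other of the two, to be packed: eyepiece standing on its steel tube, 60 mm tall: tube dia. 30 for the lowest 22 mm, then a black knurled barrel dia. 44 up to 46 mm with a ring of green on its top shoulder (42 to 50 mm up, seen from above as a ring), then a black eyecup dia. 31; about 150 g. Point: on its axis, half-way up (30 mm above its foot); z is its axis, up
- green_lens_center (a point): To be packed: auxiliary microscope lens, a low disc standing on its steel thread, 32 mm tall: thread dia. 52 for the lowest 8 mm, then a black barrel dia. 58 up to 28 mm, with a broad green ring round the glass on top; about 200 g. Point: on its axis, half-way up (16 mm above its foot); z is its axis, up
- scale_case_center (a point): To be packed: hard case of the calibration scale, a flat dark-grey box lying on the table, 66 mm long (x), 34 mm wide (y) and 24 mm high (z), with a green stripe across its lid near one end; about 90 g. Point: its centre (12 mm above its underside); x is its length
- orange_eyepiece_center (a point): Not part of this kit, to be left alone: eyepiece standing on its steel tube, 60 mm tall: tube dia. 30 for the lowest 22 mm, then a black knurled barrel dia. 44 up to 46 mm with a ring of orange on its top shoulder (42 to 50 mm up, seen from above as a ring), then a black eyecup dia. 31; about 150 g. Point: on its axis, half-way up (30 mm above its foot); z is its axis, up
- orange_lens_center (a point): Not part of this kit, to be left alone: auxiliary microscope lens, a low disc standing on its steel thread, 32 mm tall: thread dia. 52 for the lowest 8 mm, then a black barrel dia. 58 up to 28 mm, with a broad orange ring round the glass on top; about 200 g. Point: on its axis, half-way up (16 mm above its foot); z is its axis, up
- eye_a_well (a point): small round well, dia. 46, 16 mm deep, floor 12 mm above the table, for one eyepiece tube-down (two such; either takes either green eyepiece). Cut in a dark foam insert 100 mm square; four lie two by two, in changing order, in a grey tray 212 mm square, rim 30 mm and foam top 28 mm above the table. Pale floor. Point: centre of the well's floor; z up, x, y along the tray's sides
- eye_b_well (a point): small round well, dia. 46, 16 mm deep, floor 12 mm above the table, for one eyepiece tube-down (two such; either takes either green eyepiece). Cut in a dark foam insert 100 mm square; four lie two by two, in changing order, in a grey tray 212 mm square, rim 30 mm and foam top 28 mm above the table. Pale floor. Point: centre of the well's floor; z up, x, y along the tray's sides
- lens_well (a point): large round well, dia. 76, 10 mm deep, for the lens, thread down, its floor 18 mm above the table. Cut in a dark foam insert 100 mm square; four lie two by two, in changing order, in a grey tray 212 mm square, rim 30 mm and foam top 28 mm above the table. Pale floor. Point: centre of the well's floor; z up, x, y along the tray's sides
- scale_well (a point): rectangular well, 84 mm long (x), 52 mm wide (y) and 8 mm deep, for the calibration scale's case, its floor 20 mm above the table. Cut in a dark foam insert 100 mm square; four lie two by two, in changing order, in a grey tray 212 mm square, rim 30 mm and foam top 28 mm above the table. Pale floor. Point: centre of the well's floor; z up, x is the well's length
Mind the look-alikes: they are no part of the job. What is shaped like the part that bears green_eyepiece_1_center but purple is not meant.

How it is judged:
By the outcome, as a careful person would: the job done as asked, in the order asked, and still so for the second after the job is handed in, with the robot touching nothing.
It also fails if it takes over 120 s, if anything falls off the work surface, if the arm or the gripper's body presses on something with over 40 N, if the wrist force passes 120 N, or if a joint passes its speed limit or range.

## Working session

There is one attempt and no reset: what is moved stays moved. The work goes in short steps, Python scripts to look and compute and a tool call to move; the robot and the scene stay as the last step left them, time stands still between calls to the robot, and variables do not carry over. Pictures are saved under pics/ and viewed, and the job is handed in when it is done.

Besides the shell and the picture viewer there is one more tool, called after "Request:" as a command line: name --argument value ..., lists and objects as JSON in quotes. step_arm: Moves the arm, as the interface text tells. Its arguments: {"type":"object","properties":{"increments":{"type":"array","items":{"type":"number"}},"fingers":{"type":"number"},"force":{"type":"number"}},"required":["increments"]}

```bash
mkdir -p pics; ls
python3 - <<'E'
from bench import ctrl
import cv2,numpy as np
s=ctrl.get_state()
for k,v in s.items(): print(k,np.round(v,4))
for n in ["top","scene","wrist"]:
    im=ctrl.get_image(n); cv2.imwrite(f"pics/{n}0.png",im[:,:,::-1])
    p=ctrl.camera_params(n); print(n,p)
E
```

```text
pics
time 0.0
joint_positions [-1.1619  0.3218 -0.0701  1.4516  0.0226  1.3708 -0.0569]
qd [ 0.0016 -0.0001  0.0006  0.0005  0.0001 -0.0003 -0.0012]
joint_torque [ 3.00000e-04 -4.91287e+01 -4.03500e-01 -3.12523e+01 -6.38000e-02
  4.37000e-02  2.00000e-04]
position [0.2498 0.5995 0.2215]
tool_rot [ 0.3082  1.5488 -0.3111]
ft_force [ 0.0712 -0.4324  0.0691]
torque [ 0.0169 -0.0147  0.0158]
grip_width 1.0036
top {'vertical_fov': 48.593199453570904, 'cx': 322.993294630609, 'cy': 247.3705600671339, 'R': array([[-0.01338919, -0.99969287, -0.02085396],
       [-0.98977117,  0.01621305, -0.14173981],
       [ 0.14203439,  0.01874286, -0.98968426]]), 't': array([-0.04133432,  0.46832095,  0.96832769])}
scene {'vertical_fov': 42.41129759835458, 'cx': 313.7513909042078, 'cy': 256.78462057516975, 'R': array([[-0.55039383,  0.83488906, -0.00518469],
       [ 0.70909855,  0.46417132, -0.530777  ],
       [-0.44073333, -0.29581285, -0.84749566]]), 't': array([ 0.32777069, -0.26417932,  1.37465531])}
wrist {'vertical_fov': 58.591406976664395, 'cx': 316.41001805335475, 'cy': 239.1787451729034, 'R': array([[ 3.84407743e-01,  9.23163249e-01, -5.50567609e-04],
       [ 8.80880227e-01, -3.66622418e-01,  2.99396108e-01],
       [ 2.76189633e-01, -1.15575166e-01, -9.54128748e-01]]), 't': array([-0.64913939, -0.03688828,  0.3905204 ])}
```

View pics/top0.png

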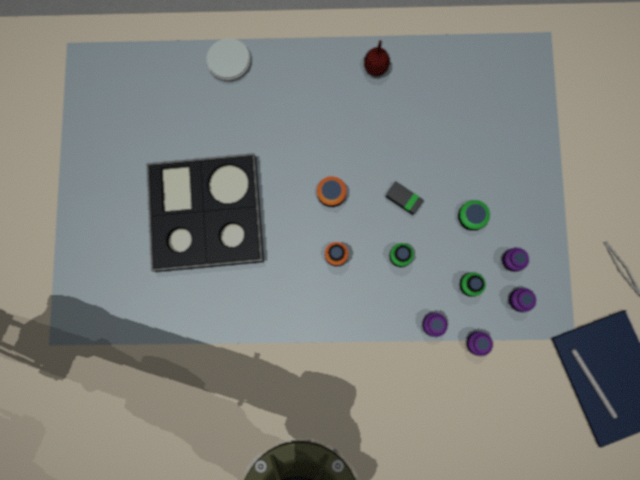

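View pics/scene0.png

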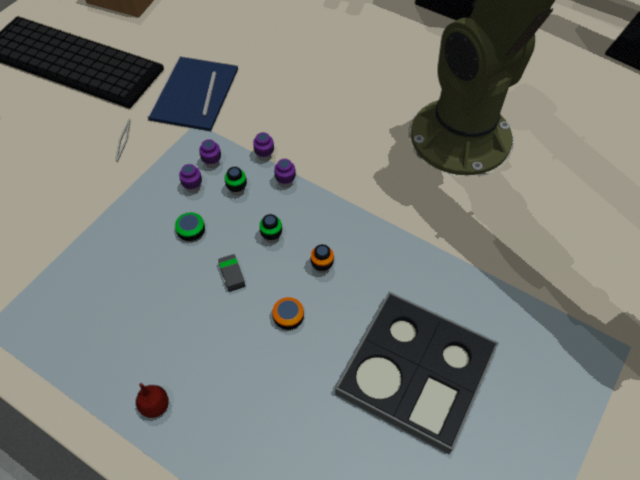

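View pics/wrist0.png

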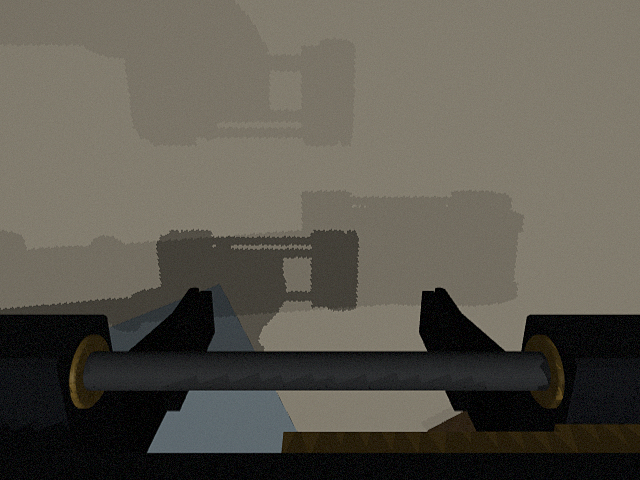

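Candidates in the top view:
- **Green eyepieces:** (402,254) and (472,284). Look-alikes are orange at (337,253) and purple at (516,259), (523,299), (435,323), (480,343).
- **Green lens:** (474,214). Look-alikes are the orange lens at (331,191) and the white puck at (229,59).
- **Case:** (405,197), with its stripe.
- **Wells:** small round at (180,240) and (232,236), large round at (229,184), rectangular at (177,189).

Next I measure them.

```bash
cat > h.py <<'E'
from bench import ctrl
import cv2,numpy as np
from scipy.spatial.transform import Rotation as Ro
def ray(p,uv,z):
    f=240/np.tan(np.radians(p['vertical_fov']/2))
    d=np.array([(uv[0]-p['cx'])/f,(uv[1]-p['cy'])/f,1]); R=p['R'];t=p['t']
    c=-R.T@t; w=R.T@d; return c+w*(z-c[2])/w[2]
def proj(p,X):
    f=240/np.tan(np.radians(p['vertical_fov']/2))
    c=p['R']@np.asarray(X)+p['t']; return np.array([p['cx']+f*c[0]/c[2],p['cy']+f*c[1]/c[2]])
def toworld(p,x): return p['R'].T@(np.asarray(x)-p['t'])
def blobs(im,kind,amin=40):
    h=cv2.cvtColor(im,cv2.COLOR_RGB2HSV)
    lo,hi={'green':((45,120,60),(80,255,255)),'orange':((5,150,90),(20,255,255)),'purple':((130,80,40),(160,255,255))}[kind]
    m=cv2.inRange(h,lo,hi); n,l,st,c=cv2.connectedComponentsWithStats(m)
    out=[]
    for i in range(1,n):
        if st[i,4]>=amin:
            cs,_=cv2.findContours((l==i).astype(np.uint8),cv2.RETR_EXTERNAL,cv2.CHAIN_APPROX_NONE)
            k=max(cs,key=cv2.contourArea); out.append((st[i,4],c[i],k))
    return out
E
python3 - <<'E'
from h import *
for n in ["top","scene"]:
    im=ctrl.get_image(n);p=ctrl.camera_params(n)
    print(n)
    for k in ['green','orange','purple']:
        for a,c,ct in blobs(im,k):
            (e,ax,an)=cv2.fitEllipse(ct)
            print(k,a,np.round(c),'ell',np.round(e,1),np.round(ax,1),'z46',np.round(ray(p,e,.046),4),'z28',np.round(ray(p,e,.028),4)[:2])
    for nm in ['green_eyepiece_1_center','green_lens_center','scale_case_center','eye_a_well','lens_well','scale_well']:
        for d in ctrl.spot_point(n,nm):
            w=toworld(p,d['xyz']);print(nm,round(d['score'],2),np.round(w,4),np.round(proj(p,w)))
E
```

```text
top
green 108 [411. 202.] ell [410.6 202.4] [ 6.1 21.7] z46 [ 0.5483 -0.2139  0.046 ] z28 [ 0.5524 -0.2166]
green 379 [473. 215.] ell [474.  214.6] [28. 29.] z46 [ 0.523  -0.3309  0.046 ] z28 [ 0.5266 -0.3357]
green 220 [400. 256.] ell [401.3 254.4] [21.5 22.6] z46 [ 0.4502 -0.1932  0.046 ] z28 [ 0.4525 -0.1955]
green 223 [470. 285.] ell [472.9 283.8] [20.7 22.1] z46 [ 0.3939 -0.322   0.046 ] z28 [ 0.3952 -0.3267]
orange 297 [332. 192.] ell [331.3 190.9] [27.5 27.8] z46 [ 0.5732 -0.0656  0.046 ] z28 [ 0.5778 -0.0656]
orange 193 [336. 255.] ell [336.2 253.6] [21.5 21.6] z46 [ 0.4538 -0.0729  0.046 ] z28 [ 0.4561 -0.073 ]
purple 367 [515. 259.] ell [515.6 259.1] [22.2 24.4] z46 [ 0.4383 -0.4025  0.046 ] z28 [ 0.4404 -0.4087]
purple 378 [522. 300.] ell [522.7 299.4] [22.6 24.7] z46 [ 0.3642 -0.4105  0.046 ] z28 [ 0.3649 -0.4169]
purple 357 [434. 324.] ell [434.7 324.1] [22.7 23.6] z46 [ 0.3219 -0.2492  0.046 ] z28 [ 0.3218 -0.2525]
purple 366 [478. 343.] ell [479.4 343. ] [22.5 24.5] z46 [ 0.2871 -0.3279  0.046 ] z28 [ 0.2864 -0.3327]
green_eyepiece_1_center 0.94 [ 0.3591 -0.4138  0.031
[... 1519 characters left out ...]
190. 177.] ell [190.  176.1] [19.9 24.8] z46 [ 0.4398 -0.4047  0.046 ] z28 [ 0.43   -0.4168]
green_eyepiece_1_center 0.8 [ 0.4357 -0.4156  0.0317] [188. 177.]
green_eyepiece_1_center 0.72 [ 0.282  -0.3358  0.0327] [263. 146.]
green_eyepiece_1_center 0.69 [ 0.3902 -0.3225  0.0356] [237. 181.]
green_eyepiece_1_center 0.65 [ 0.363  -0.4189  0.0284] [209. 155.]
green_eyepiece_1_center 0.63 [ 0.3196 -0.2555  0.0309] [284. 174.]
green_lens_center 0.72 [ 0.5248 -0.3419  0.0182] [190. 226.]
scale_case_center 0.86 [ 0.5594 -0.2107  0.0163] [232. 271.]
eye_a_well 0.91 [0.4863 0.2275 0.0127] [457. 359.]
lens_well 0.85 [0.5955 0.1292 0.021 ] [377. 378.]
scale_well 0.62 [0.5862 0.2308 0.0198] [432. 406.]
```

Run:
```python
from h import *
im=cv2.imread('pics/top0.png')
a=cv2.resize(im[165:355,300:560],None,fx=3,fy=3,interpolation=cv2.INTER_CUBIC); cv2.imwrite('pics/crop1.png',a)
```

```text
(no output)
```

View pics/crop1.png

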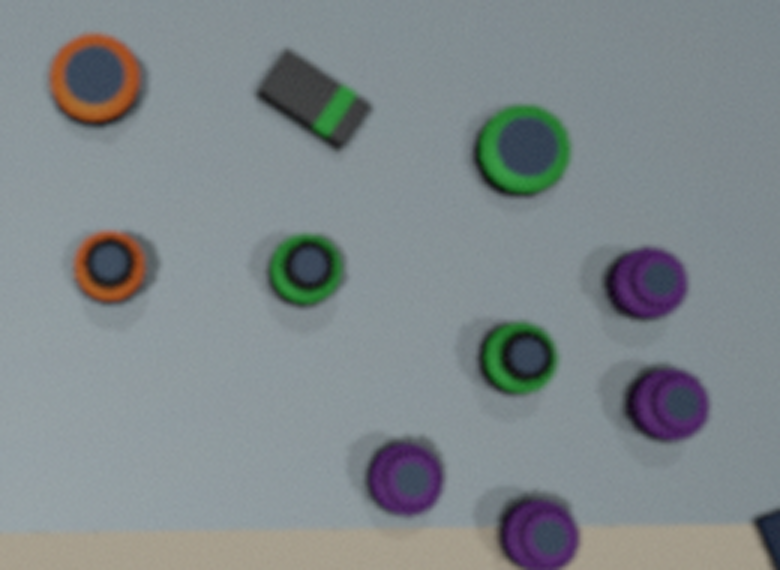

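Run:
```python
from h import *
for n in ["top","scene"]:
    im=ctrl.get_image(n);p=ctrl.camera_params(n)
    print(n,'cam',-p['R'].T@p['t'])
    g=cv2.cvtColor(im,cv2.COLOR_RGB2HSV)
    x0,y0,x1,y1=(135,140,280,285) if n=='top' else (325,285,510,455)
    sub=im[y0:y1,x0:x1].astype(int)
    pale=((sub.min(2)>140)&(abs(sub[:,:,0]-sub[:,:,2])<60)&(sub[:,:,0]>sub[:,:,2]+8)).astype(np.uint8)
    dark=(sub.max(2)<75).astype(np.uint8)
    dark=cv2.morphologyEx(dark,cv2.MORPH_OPEN,np.ones((3,3)))
    nn,l,st,c=cv2.connectedComponentsWithStats(pale)
    for i in range(1,nn):
        if st[i,4]>150:
            cs,_=cv2.findContours((l==i).astype(np.uint8),cv2.RETR_EXTERNAL,cv2.CHAIN_APPROX_NONE)
            k=max(cs,key=cv2.contourArea)+np.array([[x0,y0]])
            e=cv2.minAreaRect(k.astype(np.float32)); cc=c[i]+[x0,y0]
            W=np.array([ray(p,q[0],.02)[:2] for q in k]); r=cv2.minAreaRect((W*1000).astype(np.float32))
            print(st[i,4],np.round(cc,1),'z12',np.round(ray(p,cc,.012),4),'z20',np.round(ray(p,cc,.02),4)[:2],'rect',np.round(r[1],1),round(r[2],1))
    cs,_=cv2.findContours(dark,cv2.RETR_EXTERNAL,cv2.CHAIN_APPROX_NONE)
    k=max(cs,key=cv2.contourArea)+np.array([[x0,y0]])
    W=np.array([ray(p,q[0],.028)[:2] for q in k]); r=cv2.minAreaRect((W*1000).astype(np.float32)); print('tray',r)
    # case: non-blue dark near + green
```

```text
top cam [ 0.32544131 -0.06706377  1.02385641]
982 [228.7 184.2] z12 [0.599  0.1357 0.012 ] z20 [0.5969 0.1341] rect [68.3 68.5] 0.4
942 [176.7 188.9] z12 [0.5915 0.2381 0.012 ] z20 [0.5894 0.2357] rect [78.7 47.6] 4.0
214 [179.7 238.6] z12 [0.4924 0.2297 0.012 ] z20 [0.4911 0.2274] rect [37.3 32.8] 1.6
tray ((540.6482543945312, 177.4261474609375), (210.932861328125, 213.5126953125), 4.344791412353516)
scene cam [0.97358855 0.255613   1.02649349]
323 [402.3 331.2] z12 [0.4907 0.1216 0.012 ] z20 [0.4945 0.1227] rect [36.5 36.7] 53.0
345 [455.  356.5] z12 [0.4826 0.2226 0.012 ] z20 [0.4865 0.2229] rect [35.5 37.8] 33.3
1307 [378.  377.8] z12 [0.5908 0.1296 0.012 ] z20 [0.5938 0.1306] rect [68.3 71.8] 33.3
1048 [433.9 400.8] z12 [0.5743 0.2289 0.012 ] z20 [0.5775 0.2291] rect [78.8 49.8] 4.6
tray ((538.5800170898438, 176.92282104492188), (205.35650634765625, 205.05409240722656), 4.4833149909973145)
```

Run:
```python
from h import *
im=cv2.imread('pics/top0.png');im2=cv2.imread('pics/scene0.png')
a=cv2.resize(im[140:285,135:280],(400,400),interpolation=cv2.INTER_CUBIC)
b=cv2.resize(im2[285:455,325:510],(400,400),interpolation=cv2.INTER_CUBIC)
cv2.imwrite('pics/crop2.png',np.hstack([a,b]))
```

```text
(no output)
```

View pics/crop2.png

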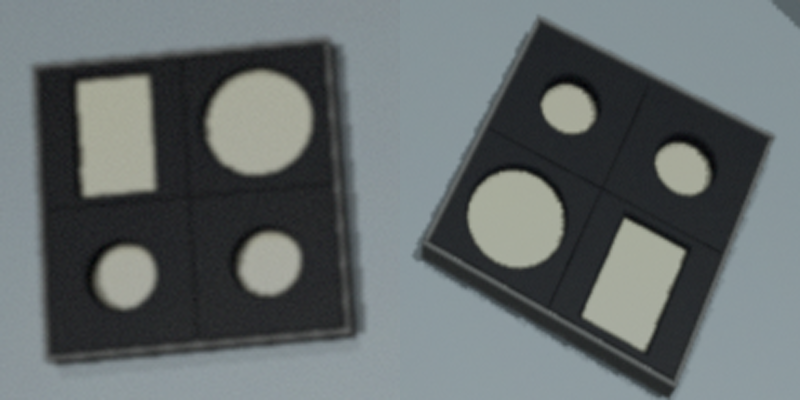

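```bash
cat >> h.py <<'E'
def target_R(jaw_yaw): # tool x down, y along (cos,sin)
    x=np.array([0,0,-1.]);y=np.array([np.cos(jaw_yaw),np.sin(jaw_yaw),0]);return np.column_stack([x,y,np.cross(x,y)])
def plan(pos,yaw_deg):
    s=ctrl.get_state();R=Ro.from_rotvec(s['tool_rot']).as_matrix();p=np.array(s['position'])
    y=R[:,1];print('t',round(s['time'],2),'pos',np.round(p,4),'jawyaw',round(np.degrees(np.arctan2(y[1],y[0])),2),'tilt',np.round(np.degrees(np.arccos(-R[2,0])),2),'grip',round(s['grip_width'],3),'F',np.round(s['ft_force'],1))
    T=target_R(np.radians(yaw_deg))
    print(' first turn then shift: rot',np.round(Ro.from_matrix(R.T@T).as_rotvec(),4),' shift after turn cm',np.round(T.T@(np.array(pos)-p)*100,3),' shift w/o turn cm',np.round(R.T@(np.array(pos)-p)*100,3))
E
python3 - <<'E'
from h import *
plan([.55,.18,.22],112.0)
p=ctrl.camera_params('wrist');s=ctrl.get_state();R=Ro.from_rotvec(s['tool_rot']).as_matrix()
c=-p['R'].T@p['t'];print('cam in tool',R.T@(c-s['position']),'axis in tool',R.T@p['R'][2],'tcp px',proj(p,s['position']))
print(R)
E
```

```text
t 0.95 pos [0.2501 0.6    0.2226] jawyaw 67.38 tilt 0.01 grip 1.001 F [-0.2  0.9 -1.2]
 first turn then shift: rot [-7.788e-01  1.000e-04 -1.000e-04]  shift after turn cm [  0.261 -50.179  12.076]  shift w/o turn cm [  0.259 -27.233  43.842]
cam in tool [-0.16157712 -0.00049397 -0.08192404] axis in tool [9.54155257e-01 9.10297962e-04 2.99310738e-01] tcp px [317.20627588 310.52949935]
[[ 8.97432437e-05  3.84630502e-01  9.23070619e-01]
 [ 1.03154475e-04  9.23070615e-01 -3.84630511e-01]
 [-9.99999991e-01  1.29736855e-04  4.31629937e-05]]
```

Run:
```python
from h import *
plan([.42,.18,.24],94.4)
```

```text
t 0.95 pos [0.2501 0.6    0.2226] jawyaw 67.38 tilt 0.01 grip 1.001 F [-0.2  0.9 -1.2]
 first turn then shift: rot [-4.716e-01  1.000e-04 -1.000e-04]  shift after turn cm [ -1.739 -43.181  13.722]  shift w/o turn cm [ -1.742 -32.233  31.842]
```

Request:
step_arm --increments '[0, 0, 0, -0.157, 0, 0, 0, 0, 0, -0.157, 0, 0, 0, 0, 0, -0.157, 0, 0, -0.2, -4.8, 1.5, 0, 0, 0, -0.2, -4.8, 1.5, 0, 0, 0, -0.2, -4.8, 1.5, 0, 0, 0, -0.2, -4.8, 1.5, 0, 0, 0, -0.2, -4.8, 1.5, 0, 0, 0, -0.2, -4.8, 1.5, 0, 0, 0, -0.2, -4.8, 1.5, 0, 0, 0, -0.2, -4.8, 1.5, 0, 0, 0, -0.2, -4.8, 1.7, 0, 0, 0]'

```text
time: 2.45
position: [0.42, 0.1782, 0.241]
tool_rot: [-0.059, 1.569, 0.061]
ft_force: [0.8, 0.2, -0.1]
grip_width: 0.998
```

Request:
step_arm --increments '[0, 0, 0, 0, 0, 0, 0, 0, 0, 0, 0, 0]'

```text
time: 2.7
position: [0.4193, 0.1803, 0.2407]
tool_rot: [-0.059, 1.57, 0.061]
ft_force: [0.5, 0.8, 0.2]
grip_width: 1.002
```

Run:
```python
from h import *
plan([.42,.18,.24],94.4)
im=ctrl.get_image('wrist');cv2.imwrite('pics/w1.png',im[:,:,::-1]);p=ctrl.camera_params('wrist');np.save('w1.npy',np.r_[p['R'].ravel(),p['t']])
```

```text
t 2.7 pos [0.4193 0.1803 0.2407] jawyaw 94.37 tilt 0.05 grip 1.002 F [0.5 0.8 0.2]
 first turn then shift: rot [-0.0005  0.0002 -0.0009]  shift after turn cm [ 0.071 -0.038  0.069]  shift w/o turn cm [ 0.071 -0.038  0.069]
```

View pics/w1.png

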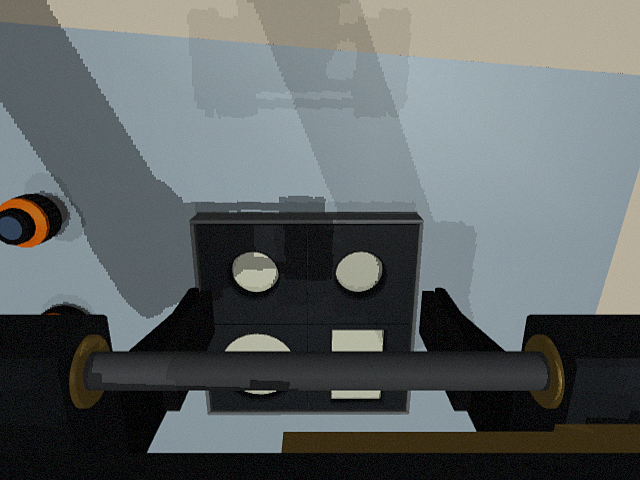

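The wrist view shows the wells at (255,272), (358,272), (257,360) and (357,365), partly behind the gripper. I move 17 cm further in +x to see them all.

Request:
step_arm --increments '[0, 0, 4.2, 0, 0, 0, 0, 0, 4.2, 0, 0, 0, 0, 0, 4.2, 0, 0, 0, 0, 0, 4.2, 0, 0, 0, 0, 0, 0, 0, 0, 0, 0, 0, 0, 0, 0, 0]'

```text
time: 3.5
position: [0.586, 0.1939, 0.2399]
tool_rot: [-0.062, 1.572, 0.062]
ft_force: [-0.7, 0.2, -0.3]
grip_width: 0.999
```

Run:
```python
from h import *
plan([.59,.18,.24],94.4)
p=ctrl.camera_params('wrist');im=ctrl.get_image('wrist');cv2.imwrite('pics/w2.png',im[:,:,::-1])
for nm in ['eye_a_well','lens_well','scale_well']:
    for d in ctrl.spot_point('wrist',nm):
        w=toworld(p,d['xyz']);print(nm,round(d['score'],2),np.round(w,4),np.round(proj(p,w)))
import pickle;pickle.dump(p,open('w2.pkl','wb'))
```

```text
t 3.5 pos [0.586  0.1939 0.2399] jawyaw 94.49 tilt 0.1 grip 0.999 F [-0.7  0.2 -0.3]
 first turn then shift: rot [ 0.0016 -0.0018 -0.    ]  shift after turn cm [-0.012 -1.414  0.296]  shift w/o turn cm [-0.012 -1.414  0.294]
eye_a_well 0.71 [0.4865 0.227  0.0115] [364.  88.]
lens_well 0.95 [0.594  0.1375 0.0176] [255. 203.]
scale_well 0.72 [0.5905 0.2335 0.02  ] [360. 208.]
scale_well 0.69 [0.495  0.1295 0.014 ] [250.  89.]
```

View pics/w2.png

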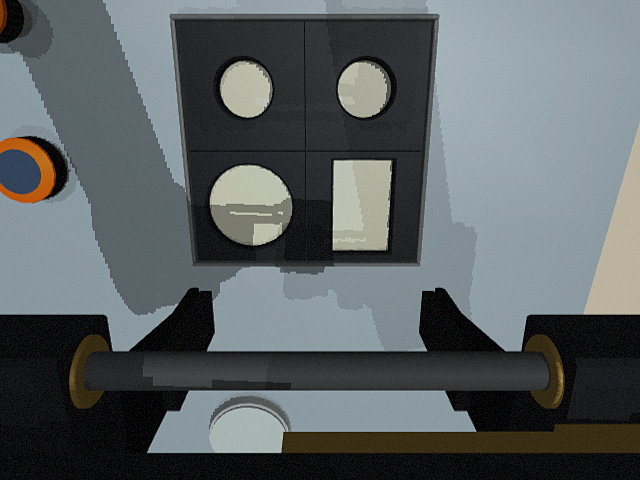

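Run:
```python
from h import *
im=cv2.imread('pics/w2.png')[5:275,160:450]
g=np.clip((im.astype(float)/255)**.45*255,0,255).astype(np.uint8)
a=cv2.resize(g,None,fx=2.2,fy=2.2,interpolation=cv2.INTER_CUBIC)
for i in range(0,290,20): cv2.putText(a,str(160+i),(int(i*2.2),10),0,.35,(0,255,255),1);cv2.line(a,(int(i*2.2),0),(int(i*2.2),a.shape[0]),(0,90,90),1)
for i in range(0,270,20): cv2.putText(a,str(5+i),(0,int(i*2.2)),0,.35,(0,255,255),1);cv2.line(a,(0,int(i*2.2)),(a.shape[1],int(i*2.2)),(0,90,90),1)
cv2.imwrite('pics/w2c.png',a)
```

```text
(no output)
```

View pics/w2c.png

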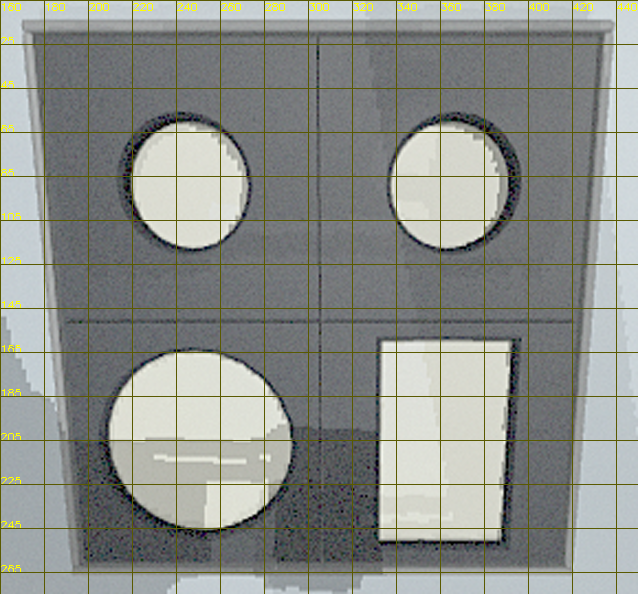

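Run:
```python
from h import *
import pickle;p=pickle.load(open('w2.pkl','rb'))
P={}
for n,uv in dict(eL=(243.9,87.5),eR=(366.8,87.5),lens=(250.5,204.8),r1=(331.8,159.1),r2=(396.4,159.1),r3=(331.8,252.3),r4=(388.6,252.3)).items():
    P[n]=ray(p,uv,.028);print(n,np.round(P[n],4))
for a,b in [((213.6,87.5),(274.1,87.5)),((207.7,204.8),(293.2,204.8))]: print(np.linalg.norm(ray(p,a,.028)-ray(p,b,.028)))
print('rect c',sum(P[f'r{i}'] for i in range(1,5))/4, P['r3']-P['r1'],P['r2']-P['r1'],P['r4']-P['r2'],P['r4']-P['r3'])
# tray corners outer, crop coords
c=[ray(p,(160+x/2.2,5+y/2.2),.030) for x,y in [(23,21),(613,21),(572,571),(75,571)]]
print(np.round(c,4),'c',np.mean(c,0),[np.linalg.norm(c[i]-c[i-1]) for i in range(4)])
```

```text
eL [0.4948 0.1264 0.028 ]
eR [0.4869 0.2274 0.028 ]
lens [0.5932 0.1351 0.028 ]
r1 [0.5473 0.2038 0.028 ]
r2 [0.5429 0.2595 0.028 ]
r3 [0.6322 0.2114 0.028 ]
r4 [0.6281 0.2637 0.028 ]
0.04982030835342953
0.07629133959811168
rect c [0.58761904 0.2346185  0.028     ] [0.08490097 0.00760218 0.        ] [-0.00437615  0.05569415  0.        ] [0.0851813  0.00424377 0.        ] [-0.00409582  0.05233574  0.        ]
[[0.4455 0.068  0.03  ]
 [0.429  0.2771 0.03  ]
 [0.6371 0.2939 0.03  ]
 [0.6534 0.0851 0.03  ]] c [0.54127371 0.18101902 0.03      ] [np.float64(0.20857546606378585), np.float64(0.2096829333670064), np.float64(0.208735977581611), np.float64(0.20948907897050437)]
```

Run:
```python
from h import *
print(np.round(ctrl.get_state()['joint_positions'],3))
plan([.55,-.195,.24],94.4)
```

```text
[-0.605  0.244  0.294  1.523 -0.072  1.385  1.343]
t 3.7 pos [0.5862 0.1931 0.2411] jawyaw 94.44 tilt 0.06 grip 0.999 F [0.  0.5 0.7]
 first turn then shift: rot [ 0.0007  0.0004 -0.0009]  shift after turn cm [  0.113 -38.419  -6.586]  shift w/o turn cm [  0.076 -38.414  -6.612]
```

Request:
step_arm --increments '[0, -4.05, -1.2, 0, 0, 0, 0, -4.05, -1.2, 0, 0, 0, 0, -4.05, -1.2, 0, 0, 0, 0, -4.05, -1.2, 0, 0, 0, 0, -4.05, -1.2, 0, 0, 0, 0, -4.05, -1.2, 0, 0, 0, 0, -4.05, -1.2, 0, 0, 0, 0, -4.05, -1.2, 0, 0, 0, 0, -4.05, -1.2, 0, 0, 0, 0, -4.05, -1.0, 0, 0, 0, 0, 0, 0, 0, 0, 0, 0, 0, 0, 0, 0, 0]' --fingers 75

```text
time: 5.2
position: [0.5003, -0.2192, 0.2408]
tool_rot: [-0.059, 1.569, 0.061]
ft_force: [0.0, 0.6, 0.1]
grip_width: 0.749
```

```bash
cat >> h.py <<'E'
def look(name):
    p=ctrl.camera_params('wrist');im=ctrl.get_image('wrist');cv2.imwrite(f'pics/{name}.png',im[:,:,::-1])
    import pickle;pickle.dump(p,open(name+'.pkl','wb'))
    return p,im
def ringrep(p,im,kinds=('green','orange','purple')):
    for k in kinds:
        for a,c,ct in blobs(im,k,150):
            if len(ct)<8: continue
            e,ax,an=cv2.fitEllipse(ct)
            W=np.array([ray(p,q[0],.046)[:2] for q in ct]);
            print(k,a,'ell',np.round(e,1),np.round(ax,1),'z46',np.round(ray(p,e,.046)[:2],4),'z30',np.round(ray(p,e,.030)[:2],4))
E
python3 - <<'E'
from h import *
plan([.50,-.22,.24],94.4)
p,im=look('w3');ringrep(p,im)
print(np.round(ctrl.get_state()['joint_positions'],3))
E
```

```text
t 5.2 pos [ 0.5003 -0.2192  0.2408] jawyaw 94.41 tilt 0.09 grip 0.749 F [0.  0.6 0.1]
 first turn then shift: rot [ 0.0002  0.001  -0.0013]  shift after turn cm [ 0.079 -0.077 -0.036]  shift w/o turn cm [ 0.079 -0.077 -0.036]
green 1084 ell [191.6  60.5] [54.1 60.9] z46 [ 0.3935 -0.3241] z30 [ 0.3924 -0.3285]
green 1047 ell [350.5 148.1] [51.8 53.3] z46 [ 0.4501 -0.1953] z30 [ 0.4515 -0.1939]
green 1576 ell [183.4 219.6] [57.9 63.9] z46 [ 0.5213 -0.3326] z30 [ 0.5259 -0.3373]
green 399 ell [311.7 256.7] [12.  44.3] z46 [ 0.5467 -0.22  ] z30 [ 0.5524 -0.2197]
orange 875 ell [496.8 164.1] [47.1 51.4] z46 [ 0.4538 -0.0731] z30 [ 0.4554 -0.0662]
orange 1323 ell [469.4 292. ] [52.3 60. ] z46 [ 0.5698 -0.0744] z30 [ 0.5766 -0.0676]
purple 1772 ell [78.2 17.7] [43.6 69.6] z46 [ 0.3702 -0.4086] z30 [ 0.368  -0.4168]
purple 2149 ell [ 93.  112.4] [53.8 65.3] z46 [ 0.438 -0.403] z30 [ 0.4389 -0.4109]
[-0.195  0.092  0.6    1.704 -0.055  1.362  2.064]
```

View pics/w3.png

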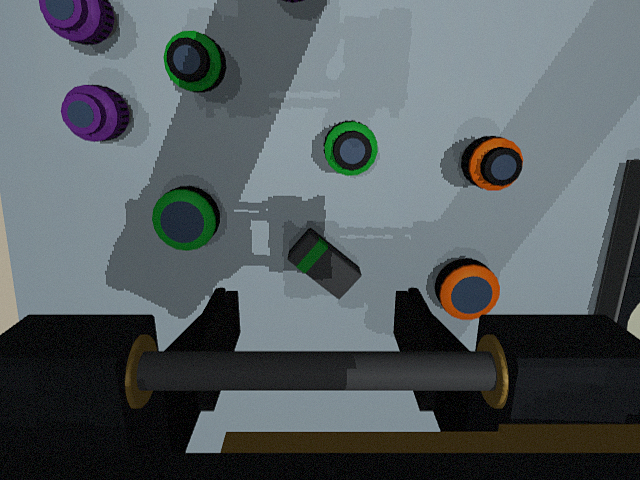

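Chosen: the green eyepiece at pixel (350,148), at (0.450, −0.195). All three cameras agree within about 2 mm, and orange at (497,164) and purple at (93,112) are clearly different. I move above it.

Request:
step_arm --increments '[0, 1.4, -2.4, 0, 0, 0, 0, 1.4, -2.4, 0, 0, 0, 4, 0, 0, 0, 0, 0, 4, 0, 0, 0, 0, 0, 4, 0, 0, 0, 0, 0, 2, 0, 0, 0, 0, 0, 0, 0, 0, 0, 0, 0, 0, 0, 0, 0, 0, 0]'

```text
time: 6.25
position: [0.4512, -0.1954, 0.1016]
tool_rot: [-0.061, 1.568, 0.061]
ft_force: [1.0, 0.4, 0.6]
grip_width: 0.751
```

Run:
```python
from h import *
plan([.45,-.195,.021],94.4)
p,im=look('w4')
print(proj(p,[.45,-.195,.046]))
```

```text
t 6.25 pos [ 0.4512 -0.1954  0.1016] jawyaw 94.46 tilt 0.09 grip 0.751 F [1.  0.4 0.6]
 first turn then shift: rot [0.001  0.0016 0.0002]  shift after turn cm [ 8.057  0.054 -0.12 ]  shift w/o turn cm [ 8.057  0.056 -0.133]
[318.60895642 261.57507759]
```

View pics/w4.png

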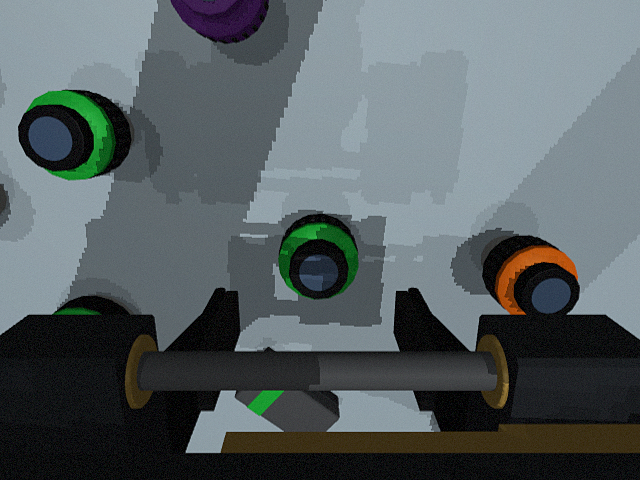

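The eyepiece sits between the fingers, with its ring centre near (318,260); the prediction was (319,262). I descend and grip.

Request:
step_arm --increments '[2, 0, 0, 0, 0, 0, 2, 0, -0.1, 0, 0, 0, 2, 0, 0, 0, 0, 0, 1, 0, 0, 0, 0, 0, 1.0, 0, 0, 0, 0, 0, 0, 0, 0, 0, 0, 0, 0, 0, 0, 0, 0, 0]'

```text
time: 7.18
position: [0.4498, -0.1963, 0.0211]
tool_rot: [-0.06, 1.569, 0.06]
ft_force: [-0.1, 0.5, -0.7]
grip_width: 0.752
```

Request:
step_arm --increments '[0, 0, 0, 0, 0, 0, 0, 0, 0, 0, 0, 0, 0, 0, 0, 0, 0, 0, 0, 0, 0, 0, 0, 0, 0, 0, 0, 0, 0, 0, 0, 0, 0, 0, 0, 0]' --fingers 30 --force 25

```text
time: 7.92
position: [0.4494, -0.196, 0.0206]
tool_rot: [-0.06, 1.57, 0.06]
ft_force: [-0.4, 0.6, 1.5]
grip_width: 0.492
```

Request:
step_arm --increments '[-0.5, 0, 0, 0, 0, 0, -1.5, 0, 0, 0, 0, 0, -3, 0, 0, 0, 0, 0, -4, 0, 0, 0, 0, 0, -3, 0, 0, 0, 0, 0, 0, 0, 0, 0, 0, 0]'

```text
time: 8.68
position: [0.4512, -0.197, 0.1438]
tool_rot: [-0.06, 1.564, 0.059]
ft_force: [0.7, -0.1, -0.9]
grip_width: 0.49
```

Run:
```python
from h import *
plan([.4943,.126,.14],94.4)
p,im=look('w5')
```

```text
t 8.68 pos [ 0.4512 -0.197   0.1438] jawyaw 94.35 tilt 0.37 grip 0.49 F [ 0.7 -0.1 -0.9]
 first turn then shift: rot [-0.0008  0.0063  0.0012]  shift after turn cm [ 0.376 31.875  6.778]  shift w/o turn cm [ 0.378 31.881  6.748]
```

View pics/w5.png

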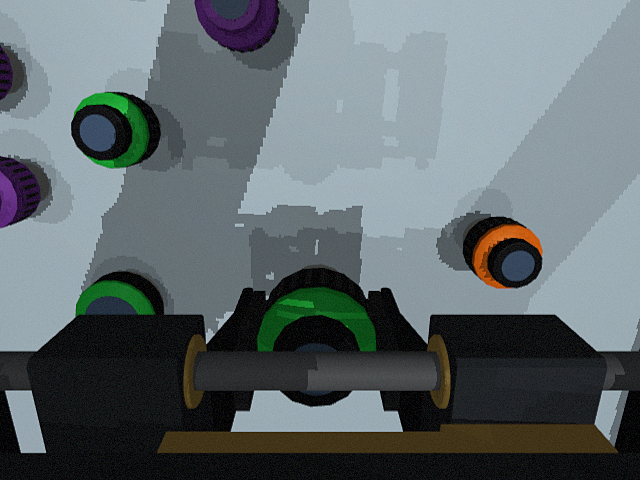

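The eyepiece is held upright. I carry it to well A.

Request:
step_arm --increments '[0, 1.5, 0.3, 0, 0, 0, 0, 2.5, 0.5, 0, 0, 0, 0, 3.2, 0.7, 0, 0.006, 0, 0, 3.2, 0.7, 0, 0, 0, 0, 3.2, 0.7, 0, 0, 0, 0, 3.2, 0.7, 0, 0, 0, 0, 3.2, 0.7, 0, 0, 0, 0, 3.2, 0.7, 0, 0, 0, 0, 3.2, 0.7, 0, 0, 0, 0, 2.8, 0.6, 0, 0, 0, 0, 1.8, 0.3, 0, 0, 0, 0, 0.9, 0.2, 0, 0, 0]'

```text
time: 10.22
position: [0.492, 0.1281, 0.1394]
tool_rot: [-0.062, 1.578, 0.06]
ft_force: [0.2, -0.1, -0.2]
grip_width: 0.488
```

Request:
step_arm --increments '[0, 0, 0, 0, 0, 0, 0, 0, 0, 0, 0, 0]'

```text
time: 10.48
position: [0.4927, 0.1259, 0.1401]
tool_rot: [-0.059, 1.576, 0.058]
ft_force: [-1.3, -0.6, -1.1]
grip_width: 0.488
```

Run:
```python
from h import *
plan([.4943,.126,.033],94.4)
p,im=look('w6')
print(proj(p,[.4943,.126,.028]))
im=ctrl.get_image('top');cv2.imwrite('pics/t6.png',cv2.resize(im[130:300,120:300,::-1],None,fx=3,fy=3))
```

```text
t 10.47 pos [0.4927 0.1259 0.1401] jawyaw 94.28 tilt 0.36 grip 0.488 F [-1.3 -0.6 -1.1]
 first turn then shift: rot [-0.0022 -0.0063  0.0005]  shift after turn cm [1.0715e+01 1.0000e-03 1.6000e-01]  shift w/o turn cm [1.0713e+01 6.0000e-03 2.2700e-01]
[317.33712226 236.98809527]
```

View pics/w6.png

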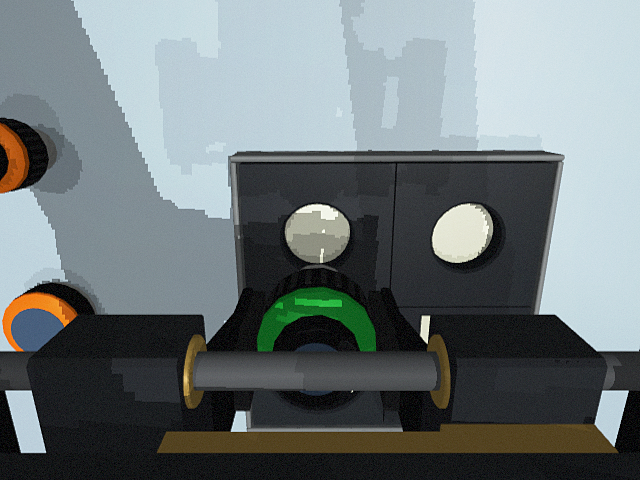

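The well centre shows at (318,234) against a predicted (317,237), so it is aligned. I descend.

Request:
step_arm --increments '[2, 0, 0.1, 0, -0.006, 0, 2, 0, 0, 0, 0, 0, 2, 0, 0, 0, 0, 0, 2, 0, 0, 0, 0, 0, 1, 0, 0, 0, 0, 0, 0.7, 0, 0, 0, 0, 0, 0.4, 0, 0, 0, 0, 0, 0, 0, 0, 0, 0, 0, 0, 0, 0, 0, 0, 0, 0]'

```text
schema error: expected a multiple of 6 numbers
```

Run:
```python
from h import *
plan([.4943,.126,.033],94.4)
p,im=look('w7')
im=ctrl.get_image('scene');cv2.imwrite('pics/s7.png',cv2.resize(im[270:470,320:520,::-1],None,fx=3,fy=3))
```

```text
t 10.57 pos [0.4928 0.126  0.1403] jawyaw 94.27 tilt 0.34 grip 0.488 F [ 0.3 -0.5 -2. ]
 first turn then shift: rot [-0.0023 -0.0059  0.0001]  shift after turn cm [10.731 -0.015  0.146]  shift w/o turn cm [10.73  -0.013  0.209]
```

View pics/s7.png

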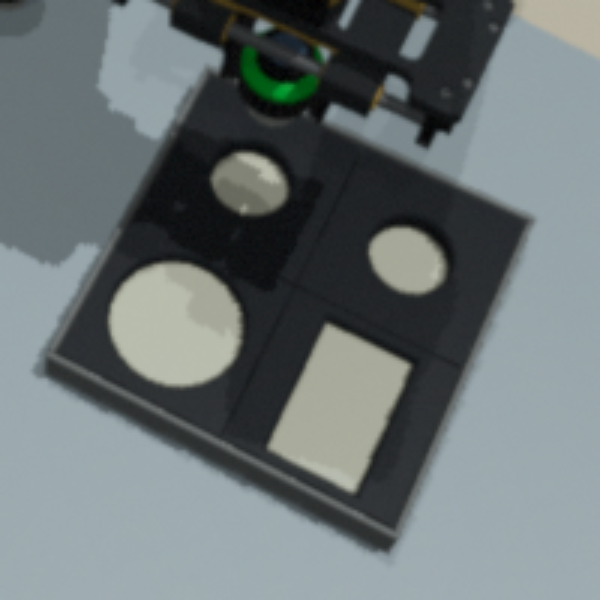

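The last call was refused because of a miscounted list, so nothing moved. I resend it.

Request:
step_arm --increments '[2, 0, 0.1, 0, -0.006, 0, 2, 0, 0, 0, 0, 0, 2, 0, 0, 0, 0, 0, 2, 0, 0, 0, 0, 0, 1, 0, 0, 0, 0, 0, 0.7, 0, 0, 0, 0, 0, 0.4, 0, 0, 0, 0, 0, 0, 0, 0, 0, 0, 0, 0, 0, 0, 0, 0, 0]'

```text
time: 11.8
position: [0.494, 0.1273, 0.0397]
tool_rot: [-0.06, 1.569, 0.06]
ft_force: [0.5, -0.1, -1.5]
grip_width: 0.49
```

Run:
```python
from h import *
plan([.4943,.126,.033],94.4)
im=ctrl.get_image('scene');cv2.imwrite('pics/s8.png',cv2.resize(im[270:470,320:520,::-1],None,fx=3,fy=3))
```

```text
t 11.8 pos [0.494  0.1273 0.0397] jawyaw 94.37 tilt 0.06 grip 0.49 F [ 0.5 -0.1 -1.5]
 first turn then shift: rot [-0.0006  0.0009 -0.0003]  shift after turn cm [ 0.673 -0.133  0.016]  shift w/o turn cm [ 0.673 -0.134  0.016]
```

View pics/s8.png

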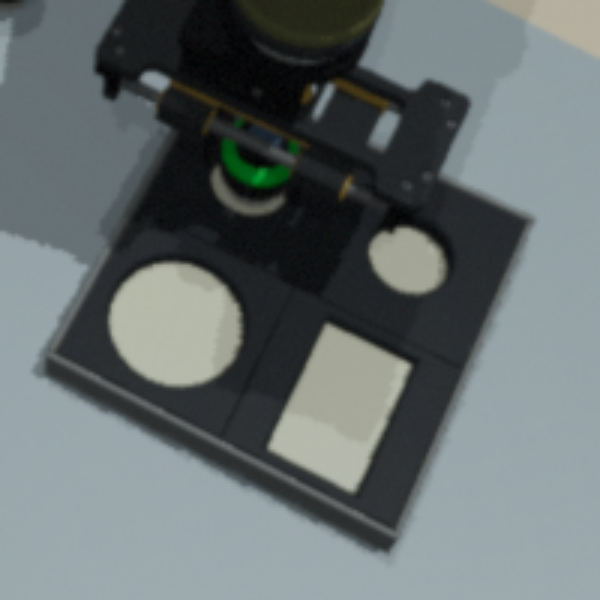

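Request:
step_arm --increments '[0.3, 0, 0, 0, 0, 0, 0.2, 0, 0, 0, 0, 0, 0, 0, 0, 0, 0, 0, 0, 0, 0, 0, 0, 0]'

```text
time: 12.35
position: [0.4936, 0.1272, 0.0342]
tool_rot: [-0.06, 1.57, 0.06]
ft_force: [-0.6, -0.2, -0.9]
grip_width: 0.485
```

Request:
step_arm --increments '[0.1, 0, 0, 0, 0, 0, 0, 0, 0, 0, 0, 0, 0, 0, 0, 0, 0, 0]'

```text
time: 12.72
position: [0.4936, 0.1272, 0.0332]
tool_rot: [-0.06, 1.57, 0.06]
ft_force: [-0.5, 0.2, -1.2]
grip_width: 0.49
```

Request:
step_arm --increments '[0.1, 0, 0, 0, 0, 0, 0, 0, 0, 0, 0, 0, 0, 0, 0, 0, 0, 0]'

```text
time: 13.1
position: [0.4939, 0.1273, 0.0326]
tool_rot: [-0.06, 1.569, 0.06]
ft_force: [-0.7, -1.1, 3.9]
grip_width: 0.49
```

Contact shows at +3.9 N with the foot at about 12 mm. I release and rise.

Request:
step_arm --increments '[0, 0, 0, 0, 0, 0, 0, 0, 0, 0, 0, 0, 0, 0, 0, 0, 0, 0, 0, 0, 0, 0, 0, 0, 0, 0, 0, 0, 0, 0]' --fingers 70

```text
time: 13.72
position: [0.4936, 0.1272, 0.0322]
tool_rot: [-0.06, 1.57, 0.06]
ft_force: [0.2, 1.1, -0.2]
grip_width: 0.698
```

Request:
step_arm --increments '[-1, 0, 0, 0, 0, 0, -2, 0, 0, 0, 0, 0, -4, 0, 0, 0, 0, 0, -5, 0, 0, 0, 0, 0, -5, 0, 0, 0, 0, 0, -3, 0, 0, 0, 0, 0, 0, 0, 0, 0, 0, 0]'

```text
time: 14.6
position: [0.4953, 0.1276, 0.2358]
tool_rot: [-0.058, 1.564, 0.062]
ft_force: [-0.8, 0.2, -0.6]
grip_width: 0.696
```

Run:
```python
from h import *
plan([.3935,-.324,.24],94.4)
im=ctrl.get_image('scene');cv2.imwrite('pics/s9.png',cv2.resize(im[270:470,320:520,::-1],None,fx=2,fy=2))
print(np.round(ctrl.get_state()['joint_positions'],3))
```

```text
t 14.6 pos [0.4953 0.1276 0.2358] jawyaw 94.36 tilt 0.37 grip 0.696 F [-0.8  0.2 -0.6]
 first turn then shift: rot [-0.0007  0.0062 -0.0021]  shift after turn cm [ -0.422 -44.246 -13.614]  shift w/o turn cm [ -0.6   -44.254 -13.579]
[-0.578  0.01   0.277  1.788 -0.003  1.342  1.347]
```

View pics/s9.png

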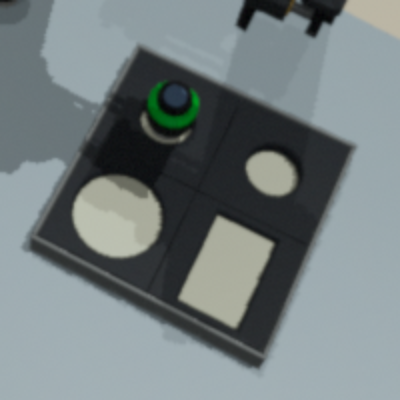

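Eyepiece 1 stands in its well. On to the second one at (0.3935, −0.324).

Request:
step_arm --increments '[0.4, -4.0, -1.2, 0, 0.006, 0, 0.4, -4.0, -1.2, 0, 0, 0, 0.4, -4.0, -1.2, 0, 0, 0, 0.4, -4.0, -1.2, 0, 0, 0, 0.4, -4.0, -1.2, 0, 0, 0, 0.4, -4.0, -1.2, 0, 0, 0, 0.4, -4.0, -1.2, 0, 0, 0, 0.4, -4.0, -1.2, 0, 0, 0, 0.4, -4.0, -1.2, 0, 0, 0, 0, -4.0, -1.2, 0, 0, 0, 0, -3, -1.0, 0, 0, 0, 0, -1.2, -0.5, 0, 0, 0]'

```text
time: 16.15
position: [0.3908, -0.325, 0.1958]
tool_rot: [-0.057, 1.578, 0.058]
ft_force: [0.1, 0.7, -0.8]
grip_width: 0.702
```

Request:
step_arm --increments '[0, 0, 0, 0, 0, 0, 0, 0, 0, 0, 0, 0]'

```text
time: 16.4
position: [0.393, -0.3221, 0.1965]
tool_rot: [-0.061, 1.576, 0.062]
ft_force: [0.3, 0.7, -0.4]
grip_width: 0.703
```

Run:
```python
from h import *
plan([.3935,-.324,.021],94.4)
p,im=look('w10');ringrep(p,im)
print(np.round(ctrl.get_state()['joint_positions'],3))
```

```text
t 16.4 pos [ 0.393  -0.3221  0.1965] jawyaw 94.49 tilt 0.37 grip 0.703 F [ 0.3  0.7 -0.4]
 first turn then shift: rot [ 0.0015 -0.0064 -0.0012]  shift after turn cm [17.548 -0.188  0.031]  shift w/o turn cm [17.547 -0.21   0.142]
green 1091 ell [313.8 219.9] [55.1 56.5] z46 [ 0.3928 -0.3245] z30 [ 0.397  -0.3242]
green 761 ell [286.5 343.2] [23.5 57. ] z46 [ 0.4994 -0.3389] z30 [ 0.509  -0.3393]
orange 592 ell [614.7 303.5] [23.4 46.7] z46 [ 0.4431 -0.0782] z30 [ 0.4498 -0.0654]
purple 2604 ell [315.5  66.8] [62.5 67.4] z46 [ 0.2856 -0.3315] z30 [ 0.2843 -0.3316]
purple 2382 ell [422.  128.6] [60.9 64. ] z46 [ 0.3203 -0.2531] z30 [ 0.3207 -0.2492]
purple 2265 ell [195.7 170.9] [59.4 62.1] z46 [ 0.3628 -0.413 ] z30 [ 0.3654 -0.4173]
purple 1994 ell [206.6 265.4] [54.4 59.3] z46 [ 0.4358 -0.4049] z30 [ 0.4421 -0.4087]
[-0.154  0.027  0.807  1.853 -0.017  1.275  2.308]
```

View pics/w10.png

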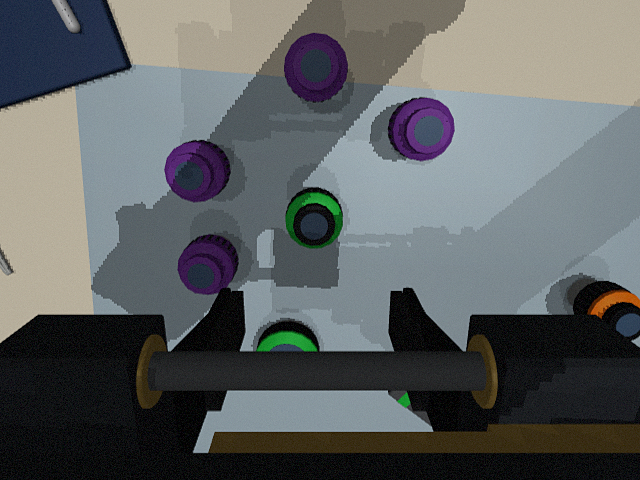

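The green eyepiece (314,219) is at (0.393, −0.3245). Purples at (196,171) and (207,265) clear the jaw line. I descend and grip.

Request:
step_arm --increments '[0, -0.2, 0, 0, -0.006, 0, 3, 0, 0, 0, 0, 0, 3, 0, 0, 0, 0, 0, 3, 0, 0, 0, 0, 0, 3, 0, 0, 0, 0, 0, 2.5, 0, 0, 0, 0, 0, 1.5, 0, 0, 0, 0, 0, 1.5, 0, 0, 0, 0, 0, 0, 0, 0, 0, 0, 0, 0, 0, 0, 0, 0, 0]'

```text
time: 17.7
position: [0.3931, -0.3262, 0.0226]
tool_rot: [-0.06, 1.569, 0.059]
ft_force: [0.3, 0.3, 0.9]
grip_width: 0.702
```

Request:
step_arm --increments '[0, 0, 0, 0, 0, 0, 0, 0, 0, 0, 0, 0, 0, 0, 0, 0, 0, 0, 0, 0, 0, 0, 0, 0, 0, 0, 0, 0, 0, 0, 0, 0, 0, 0, 0, 0]' --fingers 30 --force 25

```text
time: 18.45
position: [0.393, -0.3257, 0.0222]
tool_rot: [-0.06, 1.569, 0.06]
ft_force: [-0.6, 1.6, 5.4]
grip_width: 0.488
```

Request:
step_arm --increments '[-0.5, 0, 0, 0, 0, 0, -1.5, 0, 0, 0, 0, 0, -3, 0, 0, 0, 0, 0, -4, 0, 0, 0, 0, 0, -3, 0, 0, 0, 0, 0, 0, 0, 0, 0, 0, 0]'

```text
time: 19.2
position: [0.394, -0.3272, 0.1448]
tool_rot: [-0.061, 1.565, 0.058]
ft_force: [0.9, 0.2, -2.4]
grip_width: 0.487
```

Run:
```python
from h import *
plan([.487,.227,.14],94.4)
p,im=look('w11')
```

```text
t 19.2 pos [ 0.394  -0.3272  0.1448] jawyaw 94.35 tilt 0.33 grip 0.487 F [ 0.9  0.2 -2.4]
 first turn then shift: rot [-0.0009  0.0053  0.0024]  shift after turn cm [ 0.479 54.547 13.522]  shift w/o turn cm [ 0.417 54.56  13.47 ]
```

View pics/w11.png

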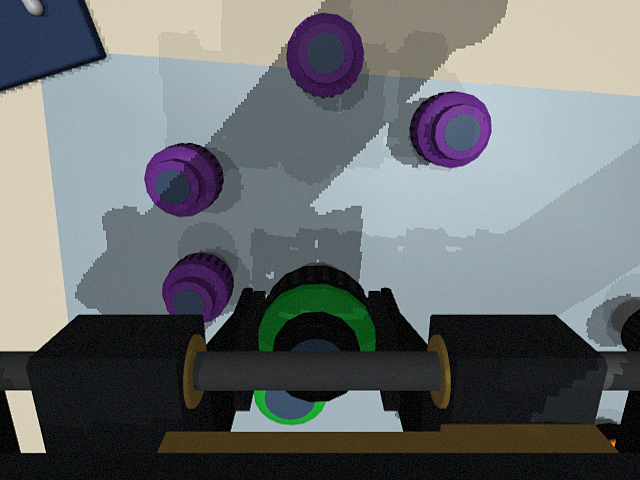

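Request:
step_arm --increments '[0, 1.5, 0.4, 0, 0.005, 0, 0, 2.5, 0.6, 0, 0, 0, 0, 3.5, 0.9, 0, 0, 0, 0, 4, 1, 0, 0, 0, 0, 4, 1, 0, 0, 0, 0, 4, 1, 0, 0, 0, 0, 4, 1, 0, 0, 0, 0, 4, 1, 0, 0, 0, 0, 4, 1, 0, 0, 0, 0, 4, 1, 0, 0, 0, 0, 4, 1, 0, 0, 0, 0, 4, 1, 0, 0, 0]'

```text
time: 20.75
position: [0.4672, 0.117, 0.1398]
tool_rot: [-0.061, 1.578, 0.059]
ft_force: [0.2, -0.5, -1.1]
grip_width: 0.488
```

Request:
step_arm --increments '[0, 4, 1, 0, 0, 0, 0, 3, 0.7, 0, 0, 0, 0, 2, 0.5, 0, 0, 0, 0, 1.2, 0.2, 0, 0, 0, 0, 0.8, 0.2, 0, 0, 0, 0, 0, 0, 0, 0, 0, 0, 0, 0, 0, 0, 0]'

```text
time: 21.62
position: [0.4859, 0.2268, 0.1414]
tool_rot: [-0.059, 1.575, 0.058]
ft_force: [0.1, -0.3, -1.1]
grip_width: 0.491
```

Run:
```python
from h import *
plan([.4865,.227,.0343],94.4)
p,im=look('w12')
print(proj(p,[.4867,.227,.028]))
```

```text
t 21.62 pos [0.4859 0.2268 0.1414] jawyaw 94.29 tilt 0.28 grip 0.491 F [ 0.1 -0.3 -1.1]
 first turn then shift: rot [-0.0019 -0.0049  0.0003]  shift after turn cm [10.711  0.014  0.061]  shift w/o turn cm [10.71   0.018  0.114]
[317.42739121 235.19039608]
```

View pics/w12.png

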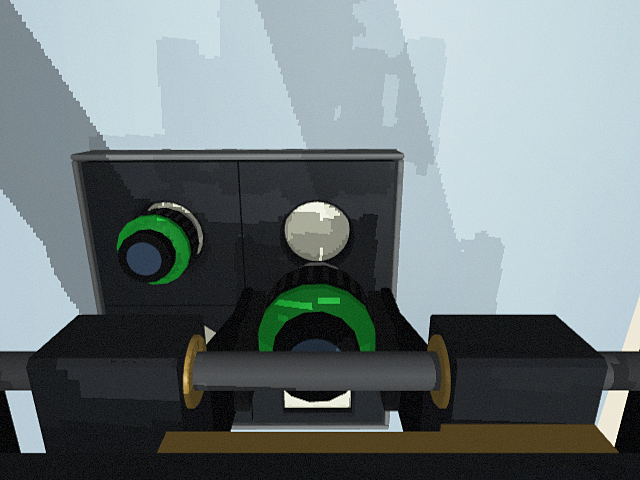

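Aligned: the well is at (318,233) against a predicted (317,235). I descend.

Request:
step_arm --increments '[2, 0, 0, 0, -0.005, 0, 2, 0, 0, 0, 0, 0, 2, 0, 0, 0, 0, 0, 2, 0, 0, 0, 0, 0, 1, 0, 0, 0, 0, 0, 0.7, 0, 0, 0, 0, 0, 0.5, 0, 0, 0, 0, 0, 0.3, 0, 0, 0, 0, 0, 0, 0, 0, 0, 0, 0, 0, 0, 0, 0, 0, 0]'

```text
time: 22.92
position: [0.4859, 0.228, 0.0366]
tool_rot: [-0.06, 1.569, 0.06]
ft_force: [-0.3, -0.2, -0.8]
grip_width: 0.488
```

Request:
step_arm --increments '[0.1, 0, 0, 0, 0, 0, 0, 0, 0, 0, 0, 0, 0, 0, 0, 0, 0, 0]'

```text
time: 23.3
position: [0.4857, 0.2279, 0.0354]
tool_rot: [-0.06, 1.57, 0.06]
ft_force: [0.8, -0.6, -0.7]
grip_width: 0.485
```

Request:
step_arm --increments '[0.1, 0, 0, 0, 0, 0, 0, 0, 0, 0, 0, 0, 0, 0, 0, 0, 0, 0]'

```text
time: 23.68
position: [0.4857, 0.2278, 0.0343]
tool_rot: [-0.06, 1.57, 0.06]
ft_force: [-0.8, -0.1, -1.1]
grip_width: 0.492
```

Request:
step_arm --increments '[0.1, 0, 0, 0, 0, 0, 0, 0, 0, 0, 0, 0, 0, 0, 0, 0, 0, 0]'

```text
time: 24.05
position: [0.4859, 0.228, 0.0342]
tool_rot: [-0.06, 1.57, 0.06]
ft_force: [-2.2, -1.0, 5.7]
grip_width: 0.489
```

Contact at +5.7 N. I release and rise.

Request:
step_arm --increments '[0, 0, 0, 0, 0, 0, 0, 0, 0, 0, 0, 0, 0, 0, 0, 0, 0, 0, 0, 0, 0, 0, 0, 0, 0, 0, 0, 0, 0, 0]' --fingers 70

```text
time: 24.68
position: [0.4856, 0.2279, 0.0333]
tool_rot: [-0.06, 1.57, 0.06]
ft_force: [0.7, 0.4, -0.1]
grip_width: 0.698
```

Request:
step_arm --increments '[-1, 0, 0, 0, 0, 0, -2, 0, 0, 0, 0, 0, -4, 0, 0, 0, 0, 0, -5, 0, 0, 0, 0, 0, -5, 0, 0, 0, 0, 0, -2, 0, 0, 0, 0, 0, 0, 0, 0, 0, 0, 0]'

```text
time: 25.55
position: [0.4868, 0.2284, 0.2258]
tool_rot: [-0.058, 1.566, 0.062]
ft_force: [0.5, 0.1, -0.5]
grip_width: 0.701
```

Run:
```python
from h import *
plan([.526,-.337,.22],94.4)
im=ctrl.get_image('scene');cv2.imwrite('pics/s13.png',cv2.resize(im[270:470,320:520,::-1],None,fx=2,fy=2))
```

```text
t 25.55 pos [0.4868 0.2284 0.2258] jawyaw 94.36 tilt 0.28 grip 0.701 F [ 0.5  0.1 -0.5]
 first turn then shift: rot [-0.0006  0.0042 -0.0023]  shift after turn cm [  0.584 -56.671  -0.424]  shift w/o turn cm [  0.449 -56.673  -0.39 ]
```

View pics/s13.png

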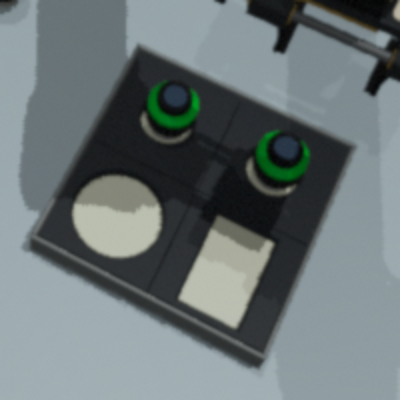

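Request:
step_arm --increments '[0, -2.5, 0.3, 0, 0.004, 0, 0, -4.2, 0.4, 0, 0, 0, 0, -4.6, 0.45, 0, 0, 0, 0, -4.6, 0.45, 0, 0, 0, 0, -4.6, 0.45, 0, 0, 0, 0, -4.6, 0.45, 0, 0, 0, 0, -4.6, 0.45, 0, 0, 0, 0, -4.6, 0.45, 0, 0, 0, 0, -4.6, 0.45, 0, 0, 0, 0, -4.6, 0.45, 0, 0, 0, 0, -4.6, 0.5, 0, 0, 0, 0, -4.3, 0.5, 0, 0, 0]' --fingers 100

```text
time: 27.1
position: [0.5776, -0.2918, 0.221]
tool_rot: [-0.059, 1.577, 0.06]
ft_force: [0.3, -0.8, 0.3]
grip_width: 1.0
```

Request:
step_arm --increments '[0, 0, 0, 0, 0, 0, 0, 0, 0, 0, 0, 0, 0, 0, 0, 0, 0, 0]'

```text
time: 27.48
position: [0.5786, -0.2886, 0.2225]
tool_rot: [-0.061, 1.575, 0.063]
ft_force: [0.4, -0.1, 0.2]
grip_width: 1.002
```

Run:
```python
from h import *
plan([.526,-.337,.1],94.4)
p,im=look('w14');
for a,c,ct in blobs(im,'green',150):
    e,ax,an=cv2.fitEllipse(ct); print(a,np.round(e,1),np.round(ax,1),'z28',ray(p,e,.028),'z30',ray(p,e,.03),'z24',ray(p,e,.024))
print(np.round(ctrl.get_state()['joint_positions'],3))
```

```text
t 27.48 pos [ 0.5786 -0.2886  0.2225] jawyaw 94.5 tilt 0.28 grip 1.002 F [ 0.4 -0.1  0.2]
 first turn then shift: rot [ 0.0017 -0.0046 -0.0016]  shift after turn cm [12.246 -4.42  -5.613]  shift w/o turn cm [12.265 -4.43  -5.564]
2028 [260.6 140.4] [67.8 71.3] z28 [ 0.52685735 -0.33833634  0.028     ] z30 [ 0.5266922  -0.33809969  0.03      ] z24 [ 0.52718765 -0.33880963  0.024     ]
531 [399.2 185.3] [13.7 53. ] z28 [ 0.55456524 -0.22084875  0.028     ] z30 [ 0.55424461 -0.22127138  0.03      ] z24 [ 0.55520651 -0.22000349  0.024     ]
[-0.087  0.362  0.662  1.478 -0.222  1.383  2.235]
```

View pics/w14.png

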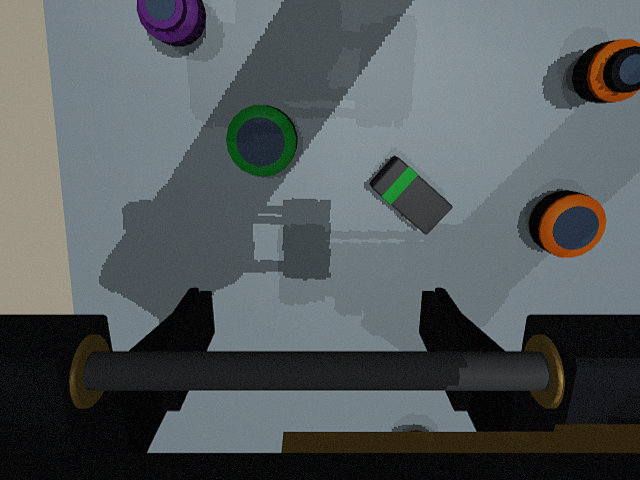

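The lens (261,140) is at (0.5265, −0.338). I also measure the case corners from this picture.

Run:
```python
from h import *
im=cv2.imread('pics/w14.png')[145:245,360:460]
g=np.clip((im.astype(float)/255)**.6*255,0,255).astype(np.uint8)
a=cv2.resize(g,None,fx=6,fy=6,interpolation=cv2.INTER_CUBIC)
for i in range(0,100,10): cv2.putText(a,str(360+i),(i*6,10),0,.35,(0,255,255),1);cv2.line(a,(i*6,0),(i*6,600),(0,120,120),1);cv2.putText(a,str(145+i),(0,i*6),0,.35,(0,255,255),1);cv2.line(a,(0,i*6),(600,i*6),(0,120,120),1)
cv2.imwrite('pics/w14c.png',a)
```

```text
(no output)
```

View pics/w14c.png

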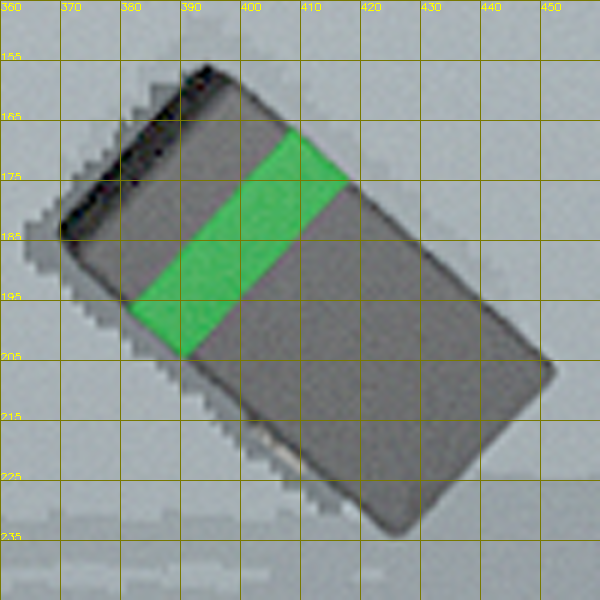

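Request:
step_arm --increments '[0, -1.5, -1.85, 0, -0.004, 0, 0, -1.5, -1.85, 0, 0, 0, 0, -1.5, -1.85, 0, 0, 0, 3.5, 0, 0, 0, 0, 0, 4, 0, 0, 0, 0, 0, 3, 0, 0, 0, 0, 0, 1.5, 0, 0, 0, 0, 0, 0, 0, 0, 0, 0, 0, 0, 0, 0, 0, 0, 0]'

```text
time: 28.65
position: [0.5271, -0.3406, 0.1047]
tool_rot: [-0.061, 1.568, 0.059]
ft_force: [0.1, -0.5, 1.4]
grip_width: 1.001
```

Run:
```python
from h import *
plan([.5265,-.338,.014],94.4)
p,im=look('w15');
print(proj(p,[.5265,-.338,.032]))
```

```text
t 28.65 pos [ 0.5271 -0.3406  0.1047] jawyaw 94.35 tilt 0.14 grip 1.001 F [ 0.1 -0.5  1.4]
 first turn then shift: rot [-0.0009  0.002   0.0013]  shift after turn cm [ 9.069  0.266 -0.037]  shift w/o turn cm [ 9.069  0.277 -0.055]
[322.15215244 252.52931516]
```

View pics/w15.png

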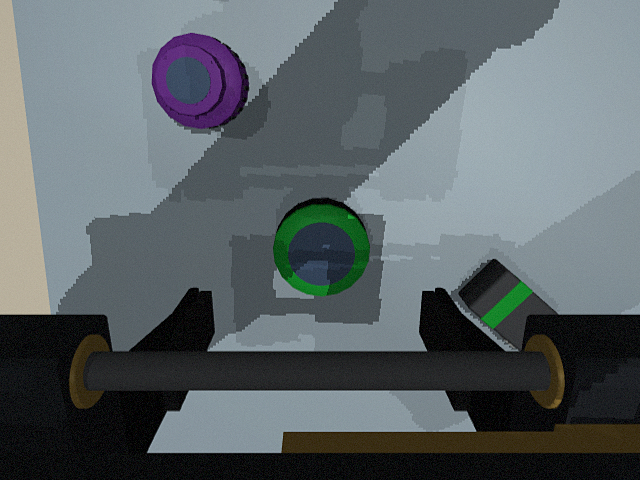

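The lens is centred at (322,250). I descend and grip.

Request:
step_arm --increments '[2.5, 0.25, 0, 0, 0, 0, 2.5, 0, 0, 0, 0, 0, 2, 0, 0, 0, 0, 0, 1.2, 0, 0, 0, 0, 0, 0.8, 0, 0, 0, 0, 0, 0, 0, 0, 0, 0, 0, 0, 0, 0, 0, 0, 0]' --fingers 90

```text
time: 29.58
position: [0.5268, -0.3376, 0.0139]
tool_rot: [-0.06, 1.569, 0.059]
ft_force: [0.4, 0.5, 0.2]
grip_width: 0.902
```

Request:
step_arm --increments '[0, 0, 0, 0, 0, 0, 0, 0, 0, 0, 0, 0, 0, 0, 0, 0, 0, 0, 0, 0, 0, 0, 0, 0, 0, 0, 0, 0, 0, 0, 0, 0, 0, 0, 0, 0]' --fingers 45 --force 30

```text
time: 30.32
position: [0.5264, -0.3374, 0.0135]
tool_rot: [-0.06, 1.57, 0.06]
ft_force: [-0.1, 0.7, 3.0]
grip_width: 0.645
```

Request:
step_arm --increments '[-0.5, 0, 0, 0, 0, 0, -1.5, 0, 0, 0, 0, 0, -3, 0, 0, 0, 0, 0, -4, 0, 0, 0, 0, 0, -3, 0, 0, 0, 0, 0, 0, 0, 0, 0, 0, 0]'

```text
time: 31.08
position: [0.5279, -0.3385, 0.1367]
tool_rot: [-0.062, 1.564, 0.058]
ft_force: [0.2, -1.1, -2.1]
grip_width: 0.644
```

Run:
```python
from h import *
import pickle
plan([.5935,.135,.14],94.4)
p,im=look('w16')
q=pickle.load(open('w14.pkl','rb'))
P=[ray(q,(360+x/6,145+y/6),.024) for x,y in [(552,372),(397,538),(65,240)]]
# top visible face: right, bottom, left (rim px), top-left edge where wall meets
P.append(ray(q,(360+232/6,145+75/6),.024))
P=np.array(P);print(np.round(P,4));d=P[1]-P[2];print('yaw',np.degrees(np.arctan2(d[1],d[0])),[np.linalg.norm(P[i]-P[i-1]) for i in range(4)],'diag mid',(P[0]+P[2])/2,(P[1]+P[3])/2)
```

```text
t 31.07 pos [ 0.5279 -0.3385  0.1367] jawyaw 94.36 tilt 0.35 grip 0.644 F [ 0.2 -1.1 -2.1]
 first turn then shift: rot [-0.0007  0.0054  0.0027]  shift after turn cm [-0.334 46.703 10.178]  shift w/o turn cm [-0.408 46.709 10.146]
[[ 0.5704 -0.172   0.024 ]
 [ 0.5968 -0.1904  0.024 ]
 [ 0.5569 -0.2441  0.024 ]
 [ 0.5321 -0.2236  0.024 ]]
yaw 53.33524211742685 [np.float64(0.06425561504061249), np.float64(0.032187183115516625), np.float64(0.06689448276958981), np.float64(0.03210807272812906)] diag mid [ 0.5636438 -0.2080648  0.024    ] [ 0.56447346 -0.20703748  0.024     ]
```

View pics/w16.png

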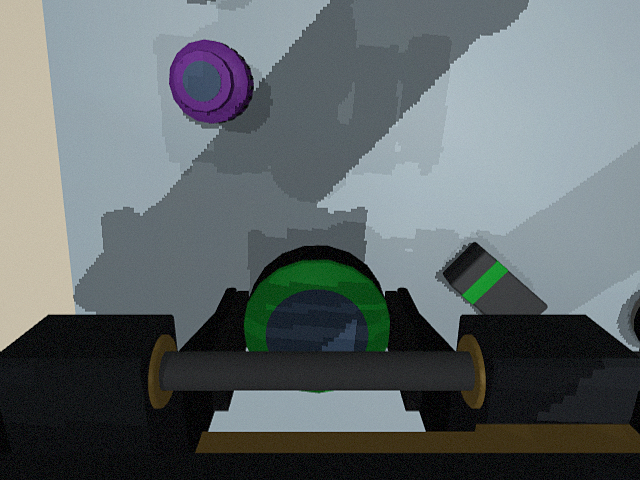

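The lens is held level. I carry it to the large well.

Request:
step_arm --increments '[0, 1.5, 0.3, 0, 0.005, 0, 0, 2.5, 0.5, 0, 0, 0, 0, 3.5, 0.8, 0, 0, 0, 0, 4, 0.9, 0, 0, 0, 0, 4, 0.9, 0, 0, 0, 0, 4, 0.9, 0, 0, 0, 0, 4, 0.9, 0, 0, 0, 0, 4, 0.9, 0, 0, 0, 0, 4, 0.9, 0, 0, 0, 0, 4, 0.9, 0, 0, 0, 0, 4, 0.9, 0, 0, 0, 0, 3, 0.6, 0, 0, 0]'

```text
time: 32.62
position: [0.5859, 0.0974, 0.1309]
tool_rot: [-0.062, 1.578, 0.062]
ft_force: [0.5, -0.5, -1.8]
grip_width: 0.646
```

Request:
step_arm --increments '[0, 2.2, 0.4, 0, 0, 0, 0, 1.3, 0.2, 0, 0, 0, 0, 0.7, 0.1, 0, 0, 0, 0, 0, 0, 0, 0, 0, 0, 0, 0, 0, 0, 0]'

```text
time: 33.25
position: [0.5916, 0.1347, 0.1328]
tool_rot: [-0.059, 1.575, 0.058]
ft_force: [0.1, -0.2, -2.0]
grip_width: 0.649
```

Run:
```python
from h import *
plan([.5935,.1347,.0318],94.4)
p,im=look('w17')
print(proj(p,[.5935,.1347,.028]))
```

```text
t 33.25 pos [0.5916 0.1347 0.1328] jawyaw 94.26 tilt 0.28 grip 0.649 F [ 0.1 -0.2 -2. ]
 first turn then shift: rot [-0.0024 -0.0049  0.0005]  shift after turn cm [10.1   -0.015  0.194]  shift w/o turn cm [ 1.0099e+01 -9.0000e-03  2.4300e-01]
[317.144764   240.57638917]
```

View pics/w17.png

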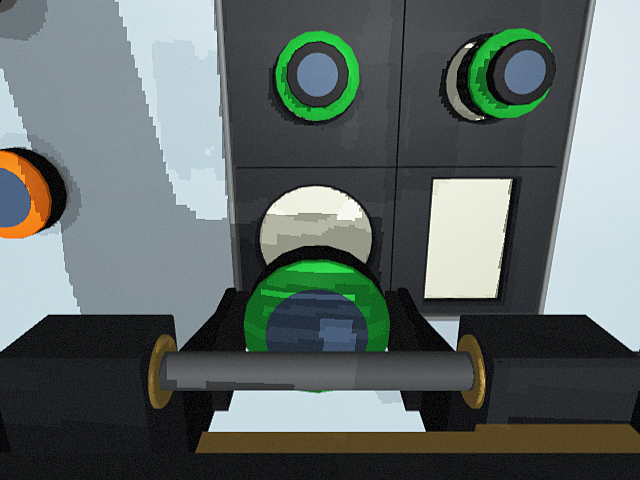

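The well rim spans 259–374 in x (centre about 317), matching the prediction. I descend.

Request:
step_arm --increments '[2, 0, 0.15, 0, -0.005, 0, 2, 0, 0, 0, 0, 0, 2, 0, 0, 0, 0, 0, 2, 0, 0, 0, 0, 0, 0.9, 0, 0, 0, 0, 0, 0.5, 0, 0, 0, 0, 0, 0.4, 0, 0, 0, 0, 0, 0, 0, 0, 0, 0, 0, 0, 0, 0, 0, 0, 0]'

```text
time: 34.42
position: [0.5933, 0.1364, 0.0353]
tool_rot: [-0.06, 1.569, 0.06]
ft_force: [-0.6, -0.3, -2.0]
grip_width: 0.65
```

Request:
step_arm --increments '[0.1, 0, 0, 0, 0, 0, 0, 0, 0, 0, 0, 0, 0, 0, 0, 0, 0, 0]'

```text
time: 34.8
position: [0.5929, 0.1363, 0.0338]
tool_rot: [-0.06, 1.57, 0.06]
ft_force: [0.4, 0.1, -2.6]
grip_width: 0.648
```

Request:
step_arm --increments '[0.1, 0, 0, 0, 0, 0, 0, 0, 0, 0, 0, 0, 0, 0, 0, 0, 0, 0]'

```text
time: 35.17
position: [0.5928, 0.1363, 0.0327]
tool_rot: [-0.06, 1.57, 0.06]
ft_force: [0.2, -0.3, -2.6]
grip_width: 0.646
```

Request:
step_arm --increments '[0.1, 0, 0, 0, 0, 0, 0, 0, 0, 0, 0, 0, 0, 0, 0, 0, 0, 0]'

```text
time: 35.55
position: [0.5928, 0.1363, 0.0317]
tool_rot: [-0.06, 1.57, 0.06]
ft_force: [-0.3, -0.8, -2.9]
grip_width: 0.647
```

Request:
step_arm --increments '[0.06, 0, 0, 0, 0, 0, 0, 0, 0, 0, 0, 0, 0, 0, 0, 0, 0, 0]'

```text
time: 35.92
position: [0.593, 0.1363, 0.0314]
tool_rot: [-0.06, 1.57, 0.06]
ft_force: [-1.6, -0.7, 1.8]
grip_width: 0.646
```

Contact: the force went from −2.9 N to +1.8 N. I release and rise, then go back to the case.

Request:
step_arm --increments '[0, 0, 0, 0, 0, 0, 0, 0, 0, 0, 0, 0, 0, 0, 0, 0, 0, 0, 0, 0, 0, 0, 0, 0, 0, 0, 0, 0, 0, 0]' --fingers 88

```text
time: 36.55
position: [0.5929, 0.1363, 0.0311]
tool_rot: [-0.06, 1.57, 0.06]
ft_force: [0.1, 0.4, 0.4]
grip_width: 0.878
```

Request:
step_arm --increments '[-1, 0, 0, 0, 0, 0, -2, 0, 0, 0, 0, 0, -4, 0, 0, 0, 0, 0, -5, 0, 0, 0, 0, 0, -4, 0, 0, 0, 0, 0, -2, 0, 0, 0, 0, 0, 0, 0, 0, 0, 0, 0]'

```text
time: 37.42
position: [0.5943, 0.1364, 0.2146]
tool_rot: [-0.058, 1.565, 0.061]
ft_force: [0.5, -0.1, -0.1]
grip_width: 0.88
```

Run:
```python
from h import *
plan([.564,-.2075,.2],143)
print(np.round(ctrl.get_state()['joint_positions'],3))
im=ctrl.get_image('scene');cv2.imwrite('pics/s18.png',cv2.resize(im[270:470,320:520,::-1],None,fx=2,fy=2))
```

```text
t 37.42 pos [0.5943 0.1364 0.2146] jawyaw 94.35 tilt 0.33 grip 0.88 F [ 0.5 -0.1 -0.1]
 first turn then shift: rot [-8.491e-01  5.900e-03  7.000e-04]  shift after turn cm [  1.46  -18.277 -29.287]  shift w/o turn cm [  1.368 -34.062  -5.637]
[-0.66   0.246  0.466  1.59  -0.114  1.327  1.468]
```

View pics/s18.png

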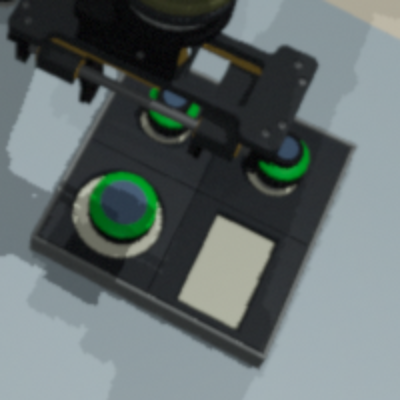

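Lens placed. The case lies along 53.4°, so I need the jaw at −36.6° (that keeps joint 7 in range) and turn by +2.286 rad about tool x.

Request:
step_arm --increments '[0, 0, 0, 0.176, 0.006, 0, 0, 0, 0, 0.176, 0, 0, 0, 0, 0, 0.176, 0, 0, 0, 0, 0, 0.176, 0, 0, 0, 0, 0, 0.176, 0, 0, 0, 0, 0, 0.176, 0, 0, 0, 0, 0, 0.176, 0, 0, 0, 0, 0, 0.176, 0, 0, 0, 0, 0, 0.176, 0, 0, 0, 0, 0, 0.176, 0, 0, 0, 0, 0, 0.176, 0, 0, 0, 0, 0, 0.176, 0, 0]' --fingers 75

```text
time: 38.98
position: [0.5919, 0.136, 0.2097]
tool_rot: [1.541, 0.952, -1.555]
ft_force: [0.2, 0.4, -0.1]
grip_width: 0.751
```

Request:
step_arm --increments '[0, 0, 0, 0.174, 0, 0, 0, 0, 0, 0, 0, 0, 0, 0, 0, 0, 0, 0]'

```text
time: 39.35
position: [0.5924, 0.1363, 0.2105]
tool_rot: [1.655, 0.841, -1.667]
ft_force: [-0.2, 0.4, 0.1]
grip_width: 0.753
```

Run:
```python
from h import *
plan([.564,-.2075,.17],-36.6)
print(np.round(ctrl.get_state()['joint_positions'],3))
```

```text
t 39.35 pos [0.5924 0.1363 0.2105] jawyaw -36.44 tilt 0.41 grip 0.753 F [-0.2  0.4  0.1]
 first turn then shift: rot [0.0028 0.0045 0.0055]  shift after turn cm [ 4.046 18.218 29.288]  shift w/o turn cm [ 4.078 18.158 29.321]
[-0.902  0.297  0.775  1.597 -0.212  1.342 -0.735]
```

Request:
step_arm --increments '[0, 1.2, 1.8, 0, 0.004, 0.005, 0, 2.0, 3.2, 0, 0, 0, 0, 2.0, 3.2, 0, 0, 0, 0, 2.0, 3.2, 0, 0, 0, 0, 2.0, 3.2, 0, 0, 0, 0.5, 2.0, 3.2, 0, 0, 0, 0.5, 2.0, 3.2, 0, 0, 0, 1, 2.0, 3.2, 0, 0, 0, 1, 1.8, 3, 0, 0, 0, 1, 1.2, 2.1, 0, 0, 0, 0, 0, 0, 0, 0, 0, 0, 0, 0, 0, 0, 0]'

```text
time: 40.85
position: [0.5643, -0.2069, 0.1714]
tool_rot: [1.664, 0.837, -1.661]
ft_force: [0.4, 0.3, -0.8]
grip_width: 0.75
```

Run:
```python
from h import *
plan([.564,-.2075,.012],-36.6)
p,im=look('w19')
print(proj(p,[.564,-.2075,.024]))
a=np.radians(53.4);u=np.array([np.cos(a),np.sin(a),0])*.033;v=np.array([-np.sin(a),np.cos(a),0])*.017;c=np.array([.564,-.2075,.024])
v2=im[:,:,::-1].copy()
q=np.array([proj(p,c+s*u+t*v) for s,t in [(1,1),(1,-1),(-1,-1),(-1,1)]]);cv2.polylines(v2,[q.round().astype(np.int32)],True,(0,0,255),1);cv2.imwrite('pics/w19b.png',v2)
```

```text
t 40.85 pos [ 0.5643 -0.2069  0.1714] jawyaw -36.58 tilt 0.09 grip 0.75 F [ 0.4  0.3 -0.8]
 first turn then shift: rot [ 0.0003 -0.0016 -0.0001]  shift after turn cm [1.5935e+01 1.2000e-02 6.0000e-02]  shift w/o turn cm [1.5935e+01 1.0000e-02 8.5000e-02]
[315.55929541 221.94358208]
```

View pics/w19b.png

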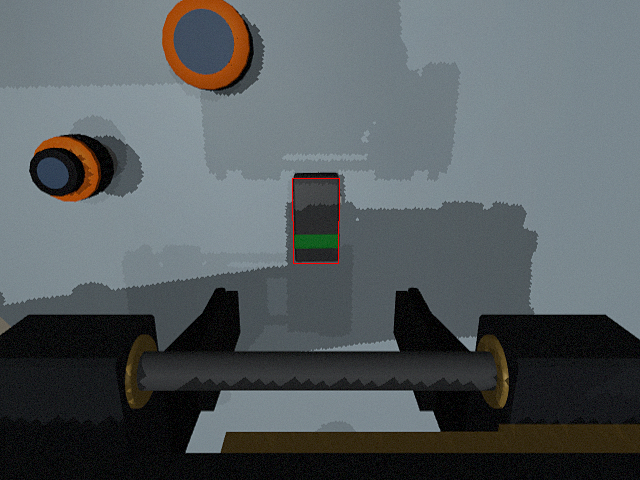

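The predicted outline (red) fits the case exactly. I descend and grip across its width.

Request:
step_arm --increments '[3, 0, 0, 0, 0, 0, 3, 0, 0, 0, 0, 0, 3, 0, 0, 0, 0, 0, 3, 0, 0, 0, 0, 0, 2, 0, 0, 0, 0, 0, 1.2, 0, 0, 0, 0, 0, 0.7, 0, 0, 0, 0, 0, 0, 0, 0, 0, 0, 0, 0, 0, 0, 0, 0, 0]' --fingers 65

```text
time: 42.02
position: [0.5649, -0.2077, 0.0128]
tool_rot: [1.664, 0.835, -1.661]
ft_force: [-0.4, -0.3, 0.4]
grip_width: 0.648
```

Request:
step_arm --increments '[0, 0, 0, 0, 0, 0, 0, 0, 0, 0, 0, 0, 0, 0, 0, 0, 0, 0, 0, 0, 0, 0, 0, 0, 0, 0, 0, 0, 0, 0, 0, 0, 0, 0, 0, 0]' --fingers 20 --force 25

```text
time: 42.78
position: [0.5643, -0.2074, 0.0121]
tool_rot: [1.663, 0.836, -1.662]
ft_force: [-1.0, 0.1, 1.9]
grip_width: 0.389
```

Request:
step_arm --increments '[-0.5, 0, 0, 0, 0, 0, -1.5, 0, 0, 0, 0, 0, -3, 0, 0, 0, 0, 0, -4, 0, 0, 0, 0, 0, -4, 0, 0, 0, 0, 0, 0, 0, 0, 0, 0, 0]'

```text
time: 43.52
position: [0.5665, -0.2089, 0.1463]
tool_rot: [1.667, 0.831, -1.655]
ft_force: [-0.0, 0.2, -1.3]
grip_width: 0.389
```

Run:
```python
from h import *
plan([.5875,.234,.15],-85.5)
p,im=look('w20')
print(np.round(ctrl.get_state()['joint_positions'],3))
```

```text
t 43.52 pos [ 0.5665 -0.2089  0.1463] jawyaw -36.64 tilt 0.45 grip 0.389 F [-0.   0.2 -1.3]
 first turn then shift: rot [ 0.8528 -0.0066 -0.0047]  shift after turn cm [ -0.365 -43.984  -5.572]  shift w/o turn cm [ -0.39  -24.736 -36.793]
[-0.425  0.365  0.905  1.706 -0.306  1.216 -0.085]
```

View pics/w20.png

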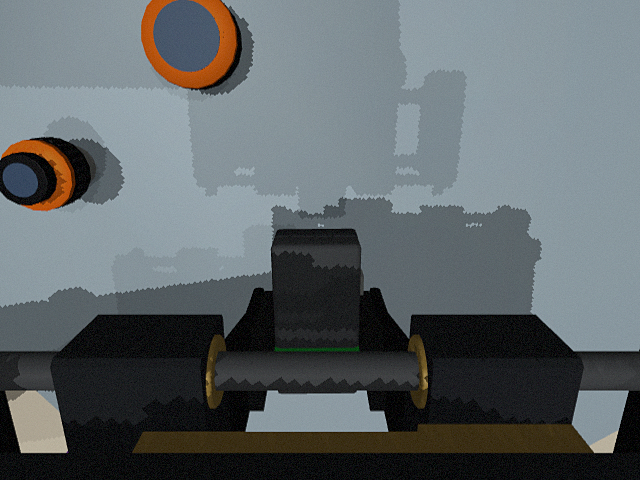

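Request:
step_arm --increments '[0, 0, 0, 0.06, -0.007, -0.005, 0, 0, 0, 0.13, 0, 0, 0, 0, 0, 0.16, 0, 0, 0, 0, 0, 0.16, 0, 0, 0, 0, 0, 0.16, 0, 0, 0, 0, 0, 0.12, 0, 0, 0, 0, 0, 0.063, 0, 0, 0, -1.5, -0.2, 0, 0, 0, 0, -3, -0.4, 0, 0, 0, 0, -4, -0.5, 0, 0, 0, 0, -4, -0.5, 0, 0, 0, 0, -4, -0.5, 0, 0, 0]'

```text
time: 45.08
position: [0.5715, -0.0385, 0.141]
tool_rot: [2.17, 0.088, -2.189]
ft_force: [-0.1, 0.5, -0.2]
grip_width: 0.386
```

Request:
step_arm --increments '[0, -4, -0.5, 0, 0, 0, 0, -4, -0.5, 0, 0, 0, 0, -4, -0.5, 0, 0, 0, 0, -4, -0.5, 0, 0, 0, 0, -4, -0.5, 0, 0, 0, 0, -3, -0.4, 0, 0, 0, 0, -2, -0.2, 0, 0, 0, 0, 0, 0, 0, 0, 0, 0, 0, 0, 0, 0, 0]'

```text
time: 46.2
position: [0.5834, 0.2085, 0.141]
tool_rot: [2.172, 0.081, -2.19]
ft_force: [0.5, -0.1, -0.2]
grip_width: 0.39
```

Run:
```python
from h import *
plan([.5875,.234,.0325],-85.5)
p,im=look('w21')
print(np.round(ctrl.get_state()['joint_positions'],3))
```

```text
t 46.2 pos [0.5834 0.2085 0.141 ] jawyaw -85.58 tilt 0.49 grip 0.39 F [ 0.5 -0.1 -0.2]
 first turn then shift: rot [-0.0014  0.0082 -0.0024]  shift after turn cm [10.849 -2.514 -0.613]  shift w/o turn cm [10.837 -2.541 -0.698]
[-1.167  0.472  1.021  1.656 -0.418  1.261 -1.556]
```

View pics/w21.png

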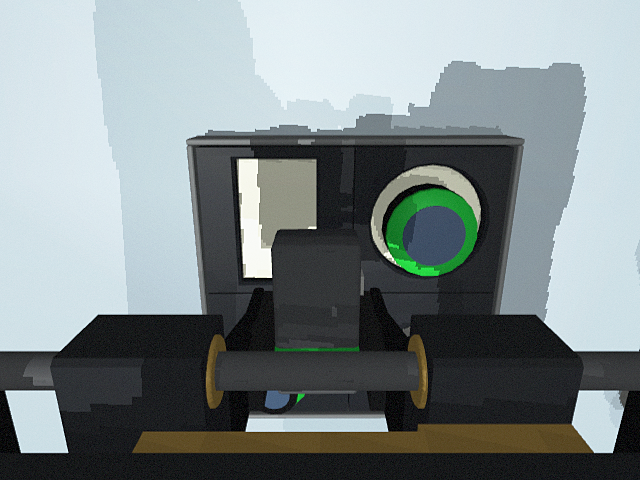

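Request:
step_arm --increments '[0, -1.2, -0.3, 0, 0.008, 0, 0, -1.3, -0.3, 0, 0, 0, 0, 0, 0, 0, 0, 0, 0, 0, 0, 0, 0, 0]'

```text
time: 46.75
position: [0.5874, 0.2355, 0.1408]
tool_rot: [2.18, 0.084, -2.18]
ft_force: [-0.2, 0.7, -0.1]
grip_width: 0.391
```

Run:
```python
from h import *
plan([.5875,.234,.0325],-85.5)
p,im=look('w22')
print(np.round(ctrl.get_state()['joint_positions'],3))
c=np.array([.5876,.234,.028]);a=np.radians(4.4);u=np.array([np.cos(a),np.sin(a),0])*.042;v=np.array([-np.sin(a),np.cos(a),0])*.026
v2=im[:,:,::-1].copy()
q=np.array([proj(p,c+s*u+t*v) for s,t in [(1,1),(1,-1),(-1,-1),(-1,1)]]);cv2.polylines(v2,[q.round().astype(np.int32)],True,(0,0,255),1);cv2.imwrite('pics/w22b.png',v2)
```

```text
t 46.75 pos [0.5874 0.2355 0.1408] jawyaw -85.47 tilt 0.12 grip 0.391 F [-0.2  0.7 -0.1]
 first turn then shift: rot [ 0.0005  0.0001 -0.0022]  shift after turn cm [1.0833e+01 1.5500e-01 1.0000e-03]  shift w/o turn cm [1.0833e+01 1.3100e-01 1.0000e-03]
[-1.183  0.495  1.007  1.628 -0.433  1.262 -1.588]
```

View pics/w22b.png

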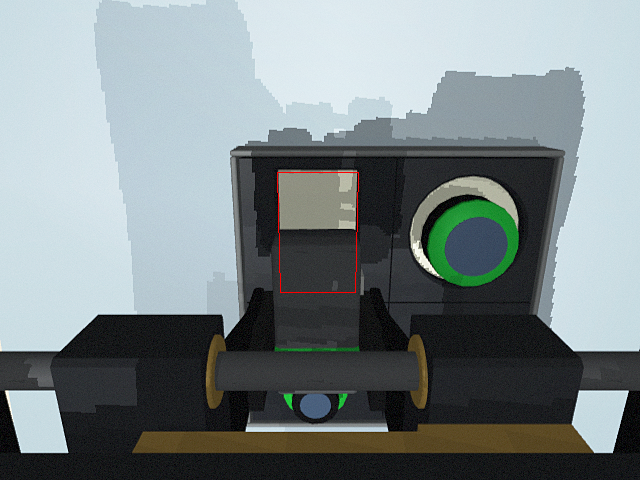

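The predicted well outline matches within 1–2 px. I descend.

Request:
step_arm --increments '[2, 0.1, 0, 0, 0, 0, 2, 0, 0, 0, 0, 0, 2, 0, 0, 0, 0, 0, 2, 0, 0, 0, 0, 0, 1.2, 0, 0, 0, 0, 0, 0.8, 0, 0, 0, 0, 0, 0.4, 0, 0, 0, 0, 0, 0, 0, 0, 0, 0, 0, 0, 0, 0, 0, 0, 0]'

```text
time: 47.92
position: [0.5879, 0.2348, 0.0376]
tool_rot: [2.182, 0.085, -2.18]
ft_force: [0.4, -1.1, -1.5]
grip_width: 0.391
```

Request:
step_arm --increments '[0.1, 0, 0, 0, 0, 0, 0, 0, 0, 0, 0, 0, 0, 0, 0, 0, 0, 0]'

```text
time: 48.3
position: [0.5875, 0.2347, 0.036]
tool_rot: [2.181, 0.085, -2.18]
ft_force: [0.7, -0.5, -0.8]
grip_width: 0.388
```

Request:
step_arm --increments '[0.1, 0, 0, 0, 0, 0, 0, 0, 0, 0, 0, 0, 0, 0, 0, 0, 0, 0]'

```text
time: 48.68
position: [0.5875, 0.2346, 0.0349]
tool_rot: [2.181, 0.084, -2.18]
ft_force: [0.3, -0.7, -1.8]
grip_width: 0.388
```

Request:
step_arm --increments '[0.1, 0, 0, 0, 0, 0, 0.1, 0, 0, 0, 0, 0, 0, 0, 0, 0, 0, 0, 0, 0, 0, 0, 0, 0]'

```text
time: 49.18
position: [0.5875, 0.2346, 0.0329]
tool_rot: [2.181, 0.084, -2.18]
ft_force: [0.6, 0.9, -0.4]
grip_width: 0.383
```

Request:
step_arm --increments '[0.07, 0, 0, 0, 0, 0, 0, 0, 0, 0, 0, 0, 0, 0, 0, 0, 0, 0]'

```text
time: 49.55
position: [0.5875, 0.2347, 0.0322]
tool_rot: [2.181, 0.085, -2.18]
ft_force: [-0.8, -0.1, -1.3]
grip_width: 0.386
```

Request:
step_arm --increments '[0.06, 0, 0, 0, 0, 0, 0, 0, 0, 0, 0, 0, 0, 0, 0, 0, 0, 0]'

```text
time: 49.92
position: [0.5875, 0.2346, 0.0321]
tool_rot: [2.181, 0.085, -2.181]
ft_force: [-2.5, -0.3, 5.6]
grip_width: 0.39
```

Contact at +5.6 N, and the case foot is at 20 mm as expected. I release and rise.

Request:
step_arm --increments '[0, 0, 0, 0, 0, 0, 0, 0, 0, 0, 0, 0, 0, 0, 0, 0, 0, 0, 0, 0, 0, 0, 0, 0, 0, 0, 0, 0, 0, 0]' --fingers 60

```text
time: 50.55
position: [0.5875, 0.2346, 0.0316]
tool_rot: [2.181, 0.084, -2.18]
ft_force: [0.8, 1.0, -0.9]
grip_width: 0.597
```

Request:
step_arm --increments '[-1, 0, 0, 0, 0, 0, -2, 0, 0, 0, 0, 0, -4, 0, 0, 0, 0, 0, -5, 0, 0, 0, 0, 0, -5, 0, 0, 0, 0, 0, -2, 0, 0, 0, 0, 0, 0, 4, 0, 0, 0, 0, 0, 5, 0, 0, 0, 0, 0, 5, 0, 0, 0, 0, 0, 5, 0, 0, 0, 0, 0, 3, 0, 0, 0, 0, 0, 0, 0, 0, 0, 0]'

```text
time: 52.05
position: [0.6043, 0.0116, 0.2226]
tool_rot: [2.184, 0.077, -2.183]
ft_force: [0.9, 1.2, -0.5]
grip_width: 0.599
```

Run:
```python
from h import *
plan([.5875,.234,.0325],-85.5)
a=ctrl.get_image('scene');b=ctrl.get_image('top')
A=cv2.resize(a[270:470,320:520,::-1],(400,400),interpolation=cv2.INTER_CUBIC);B=cv2.resize(b[135:295,130:290,::-1],(400,400),interpolation=cv2.INTER_CUBIC)
cv2.imwrite('pics/f1.png',np.hstack([A,B]));cv2.imwrite('pics/f2.png',b[:,:,::-1])
p=ctrl.camera_params('top');ringrep(p,b)
```

```text
t 52.05 pos [0.6043 0.0116 0.2226] jawyaw -85.85 tilt 0.11 grip 0.599 F [ 0.9  1.2 -0.5]
 first turn then shift: rot [-0.0061 -0.0004 -0.0019]  shift after turn cm [ 19.009 -22.307  -0.066]  shift w/o turn cm [ 18.966 -22.344   0.077]
green 213 ell [228.3 232.3] [20.4 22.5] z46 [0.4972 0.1284] z30 [0.5    0.1316]
orange 293 ell [331.1 190.9] [27.2 27.6] z46 [ 0.5732 -0.0653] z30 [ 0.5772 -0.0652]
orange 179 ell [335.9 253.5] [21.2 21.7] z46 [ 0.4539 -0.0723] z30 [ 0.456  -0.0724]
purple 375 ell [515.3 259.1] [22. 25.] z46 [ 0.4382 -0.402 ] z30 [ 0.4401 -0.4074]
purple 384 ell [522.4 299.4] [22.3 25.4] z46 [ 0.3642 -0.4099] z30 [ 0.3648 -0.4155]
purple 358 ell [434.7 324.2] [22.6 23.5] z46 [ 0.3218 -0.2491] z30 [ 0.3218 -0.2521]
purple 367 ell [479.3 343. ] [22.4 24.4] z46 [ 0.2872 -0.3278] z30 [ 0.2865 -0.3321]
```

View pics/f1.png

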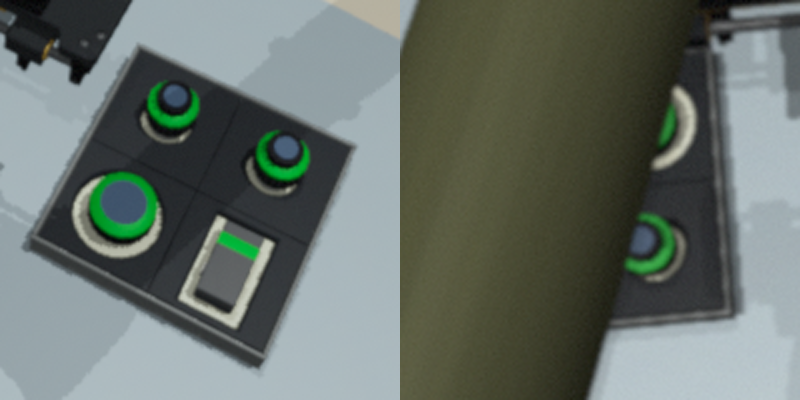

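View pics/f2.png

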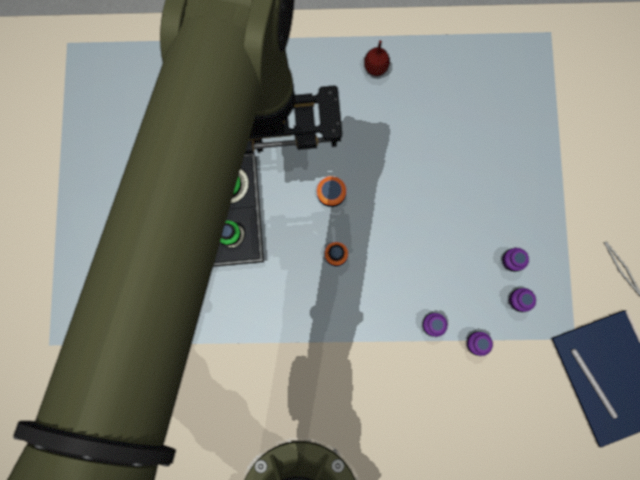

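The scene view shows all four parts seated inside their wells. The orange and purple items match their first positions within 1 mm, and the gripper is clear at z = 0.22. I hand in.

Run:
```python
from bench import ctrl
print(ctrl.close_job())
```

```text
the job is handed in; nothing more can be done
None
```

I packed the green-marked kit in the order asked: both eyepieces, then the lens, then the case, with the job handed in at about 52 s. Each part was lowered until the wrist force showed contact (2–6 N), at the TCP height expected for its well floor, and only then released.

- **Placement:** The last scene picture shows both eyepieces upright in the small wells, the lens in the large well and the case flat in the rectangular well. All are free of the gripper, which stood at z = 0.22 m.
- **Left alone:** The orange and purple parts stand within about 1 mm of where they started.
- **Not fully checked:** In the final top view the arm hid part of the tray and the white disc. The case and the second eyepiece were therefore confirmed only by the scene camera and the contact force. The disc was not checked again.
- **Mishaps:** One move call was refused because of a miscounted list, and nothing moved.
- **Disagreement:** The cameras differed by about 3 mm on the tray's position. I used the wrist camera, and its predicted well positions fitted its pictures within 1–3 pixels.

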